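# Sort hose bushings on a gauge pin into the lower tier of an order box

### The job

A customer's order goes into the green two-tier box: first take the tin off the yellow divider flap and stand it upright on the open counter, then lift the flap, which has a black handle, and leave it standing open. Try the bushings on the gauge pin one after another in the order of the slip - red, yellow, green, blue, black, passing over any colour that is missing; those that slide all the way down go in the lower tier of the box, those that stop part-way in the grey tray. When all are sorted shut the flap fully over them, stand the tin upright on it again, and leave the other goods on the counter where they are.

Things in the scene. Friction and masses are not known exactly. Their poses are not given: they have to be found in the camera images.
- box: Green open-topped two-tier box, 156 (x) x 200 (y) x 78 mm high, fixed to the counter. Origin at the centre of its underside; +x is the hinge side, roughly away from the robot. Walls 6 mm, floor 5 mm thick; far (+x) wall only 46 mm high. Inner space 144 x 188 mm. The yellow flap divides it: lower tier below (43 mm clear height over the floor), upper tier above (25 mm deep).
- flap (a joint): Angle of the yellow divider flap in the box, rad: 0 = shut, lying level as the floor of the upper tier (top face 53 mm above the counter, flap 5 mm thick, 138 x 184 mm); grows as the near edge is lifted; about 1.57 = upright; stop at 1.9, leaning away from the robot. The hinge is stiff: the flap stays at whatever angle it is left, and about 3 N at the handle moves it.
- flap_hinge (a point): Point on the flap's hinge axis, at its middle: box frame (70, 0, 50.5) mm, the axis parallel to the box's y. Turns with the flap.
- flap_handle (a point): Centre of the flap's black handle, a roller 36 mm long (parallel to the box's y) and 16 mm in diameter on an 8 mm stem; 105 mm from the hinge along the flap and 30.5 mm above the flap's mid-plane (28 mm above its top face). When the flap stands open the handle is on its far side. It can be pinched by its two ends from above, and then pivots between the fingers.
- gauge: Gauge stand fixed to the counter: dark steel base 80 x 80 x 12 mm with an upright steel pin in the middle, 16 mm in diameter, 34 mm tall above the base (slightly chamfered top). Origin at the centre of the underside, z up. It and the grey tray may change places: one is left of the box and the other right of it.
- pin_tip (a point): Centre of the gauge pin's top, 46 mm above the counter. A clear bushing let go on the pin drops right down to the base (its centre then 27 mm above the counter, the pin showing 4 mm above it); a stepped one stops about 20 mm short, hanging on the pin's top (centre about 47 mm above the counter).
- tray: Grey shallow returns tray fixed to the counter, 110 (x) x 150 (y) x 22 mm high, walls and floor 4 mm. Origin at the centre of its underside.
- tin_center (a point): Centre of a small round tin with a red band, 50 mm in diameter, 36 mm high, about 90 g; at the start it stands upright on the shut flap, between the handle and the hinge. z is its own upright axis.
- bushing_red_center (a point): Centre (half-way up, on the axis) of a loose red plastic hexagonal bushing, 36 mm across flats, 41.6 mm across corners, 30 mm high, about 35 g, upright on the counter at the start. z is the bore's axis; x is square to one pair of flats. Bore 21 mm across at both ends. Outside all are alike, but some have a step half-way down the bore, found only on the gauge pin. Absent in some runs.
- bushing_yellow_center (a point): Centre of a yellow bushing, otherwise as bushing_red; may be clear or stepped. Absent in some runs.
- bushing_green_center (a point): Centre of a green bushing, otherwise as bushing_red; may be clear or stepped. Absent in some runs.
- bushing_blue_center (a point): Centre of a blue bushing, otherwise as bushing_red; may be clear or stepped. Absent in some runs.
- bushing_black_center (a point): Centre of a black bushing, otherwise as bushing_red; may be clear or stepped. Absent in some runs.
- can_center (a point): Centre of a bystander, to be left alone: drinks can, 66 mm diameter, 100 mm high.
- jam_center (a point): Centre of a bystander, to be left alone: jam jar, 68 mm diameter, 90 mm high.
- carton_center (a point): Centre of a bystander, to be left alone: orange carton, 50 x 80 x 60 mm high.
- soap_center (a point): Centre of a bystander, to be left alone: green wrapped soap, 50 x 80 x 30 mm high.
- spice_center (a point): Centre of a bystander, to be left alone: small yellow-labelled jar, 48 mm diameter, 55 mm high.
- bottle_center (a point): Centre of a bystander, to be left alone: white bottle, 60 mm diameter, 170 mm high.
Mind the look-alikes: they are no part of the job. Of the things that look like the part that bears bushing_black_center, the larger one is meant.

How it is judged:
On the way, in this order (a step that is already met when the one before it is completed fails the run):
1. the tin stands upright on the counter while the flap is still shut (height (world z) of tin_center below 0.03 m and angle between tin_center's own z axis and vertical below 0.2 rad and linear speed of tin below 0.02 m/s and value of joint flap below 0.2 rad), for 0.2 s.
2. the flap has been lifted and stands open, let go (value of joint flap above 1.2 rad and contact force between the fingers and flap below 0.3 N), for 0.2 s.
3. the red bushing is tried on the gauge pin (at least 8 mm of it over the pin) (horizontal distance between bushing_red_center and pin_tip below 0.006 m and z of bushing_red_center in the frame of gauge below 0.053 m and angle between bushing_red_center's own z axis and vertical below 0.25 rad), for 0.1 s.
4. the yellow bushing is tried on the gauge pin (at least 8 mm of it over the pin) (horizontal distance between bushing_yellow_center and pin_tip below 0.006 m and z of bushing_yellow_center in the frame of gauge below 0.053 m and angle between bushing_yellow_center's own z axis and vertical below 0.25 rad), for 0.1 s.
5. the green bushing is tried on the gauge pin (at least 8 mm of it over the pin) (horizontal distance between bushing_green_center and pin_tip below 0.006 m and z of bushing_green_center in the frame of gauge below 0.053 m and angle between bushing_green_center's own z axis and vertical below 0.25 rad), for 0.1 s.
6. the blue bushing is tried on the gauge pin (at least 8 mm of it over the pin) (horizontal distance between bushing_blue_center and pin_tip below 0.006 m and z of bushing_blue_center in the frame of gauge below 0.053 m and angle between bushing_blue_center's own z axis and vertical below 0.25 rad), for 0.1 s.
7. the black bushing is tried on the gauge pin (at least 8 mm of it over the pin) (horizontal distance between bushing_black_center and pin_tip below 0.006 m and z of bushing_black_center in the frame of gauge below 0.053 m and angle between bushing_black_center's own z axis and vertical below 0.25 rad), for 0.1 s.
8. all clear bushings are in the lower tier and all stepped ones in the grey tray, the flap still open (x of bushing_red_center in the frame of box between -0.072 and 0.072 m and y of bushing_red_center in the frame of box between -0.094 and 0.094 m and z of each of bushing_red_center, bushing_green_center, bushing_black_center in the frame of box below 0.036 m and x of bushing_yellow_center in the frame of tray between -0.052 and 0.052 m and y of bushing_yellow_center in the frame of tray between -0.072 and 0.072 m and z of each of bushing_yellow_center, bushing_blue_center in the frame of tray below 0.045 m and x of bushing_green_center in the frame of box between -0.072 and 0.072 m and y of bushing_green_center in the frame of box between -0.094 and 0.094 m and x of bushing_blue_center in the frame of tray between -0.052 and 0.052 m and y of bushing_blue_center in the frame of tray between -0.072 and 0.072 m and x of bushing_black_center in the frame of box between -0.072 and 0.072 m and y of bushing_black_center in the frame of box between -0.094 and 0.094 m and value of joint flap above 0.8 rad), for 0.2 s.
9. the flap has been shut over them (x of bushing_red_center in the frame of box between -0.072 and 0.072 m and y of bushing_red_center in the frame of box between -0.094 and 0.094 m and z of each of bushing_red_center, bushing_green_center, bushing_black_center in the frame of box below 0.036 m and x of bushing_yellow_center in the frame of tray between -0.052 and 0.052 m and y of bushing_yellow_center in the frame of tray between -0.072 and 0.072 m and z of each of bushing_yellow_center, bushing_blue_center in the frame of tray below 0.045 m and x of bushing_green_center in the frame of box between -0.072 and 0.072 m and y of bushing_green_center in the frame of box between -0.094 and 0.094 m and x of bushing_blue_center in the frame of tray between -0.052 and 0.052 m and y of bushing_blue_center in the frame of tray between -0.072 and 0.072 m and x of bushing_black_center in the frame of box between -0.072 and 0.072 m and y of bushing_black_center in the frame of box between -0.094 and 0.094 m and value of joint flap below 0.06 rad), for 0.2 s.
At the end, for the whole second after the job is handed in: Every clear bushing is inside the lower tier of the box and every stepped one inside the grey tray, the flap is shut (within 0.06 rad), the tin stands upright (within 0.2 rad) on the flap inside the box, and everything is at rest (all of step 9 and linear speed of each of bushing_red, bushing_yellow, bushing_green, bushing_blue, bushing_black, tin below 0.02 m/s and angle between tin_center's own z axis and vertical below 0.2 rad and x of tin_center in the frame of box between -0.06 and 0.06 m and y of tin_center in the frame of box between -0.08 and 0.08 m and z of tin_center in the frame of box between 0.066 and 0.078 m); the robot touches nothing.
It fails at once if one of the other goods on the counter is shoved more than 6 cm from its place (distance of any of can_center, jam_center, carton_center, soap_center, spice_center, bottle_center from where it was at the start of the episode above 0.06 m).
Of bushing_red, bushing_yellow, bushing_green, bushing_blue, bushing_black only 3 to 4 are there at a start; the rules pass over those that are not, and their reading is None.
At some moment in a run one of bushing_red, bushing_yellow, bushing_green, bushing_blue, bushing_black may be knocked a few centimetres aside while the robot is not near it.
It also fails if it takes over 210 s, if anything falls off the work surface, if the arm or the gripper's body presses on something with over 40 N, if the wrist force passes 120 N, or if a joint passes its speed limit or range.

### The arm

A 6-joint arm with a two-finger parallel gripper is mounted at the origin on the work surface. World frame = base frame: x ahead of the robot, y to its left, z up, the work surface at z = 0. Lengths are in m, angles in rad, forces in N, time in s.
With the tool pointing down it reaches from about 0.375 to 0.9 m from the base axis. Payload 3.1 kg.
Tool frame: the origin (TCP) lies between the finger pads; the fingertips stand 14 mm ahead of it and the grasp point (between the pads) lies 5 mm behind it; z points along the fingers, x is the direction in which the jaws open and shut, and the axes are right-handed (so a half turn about z gives the same grasp; the last joint's range is limited). The gripper opens to 85 mm and grips with 20 to 120 N. Pads are 22 mm wide; open, the fingers measure 114 mm over their backs; the gripper's body (76 mm by 85 mm) begins 54 mm behind the grasp point. The pads swing forward as they close: fully open they stand 13 mm farther back than shut.
Start: joints at [-0.178, 0.527, 1.433, -0, 1.181, -0.178], TCP at [0.625, 0, 0.245] pointing down, gripper open.
Joint ranges: [-3.08, 3.08], [-0.75, 2.2], [0.22, 2.44], [-1.43, 4.57], [0, 2.65], [-2.85, 2.85]. Speed limits (rad/s): [2.79, 2.79, 3.14, 3.14, 3.14, 3.14].

### API

Orientations are given as a rotation vector (axis times angle).
In Python, from cell import manip, optics gives the robot as it stands.
- The arm moves only by the tool send_rows, never from a script. Its arguments are lists of equal length, an entry for each row: "delta_pos": the shift along the tool's x, y, z in cm, a list of three; "angular": the turn, a rotation vector about the tool's x, y, z in rad, a list of three; "fingers": the finger opening in cm, from 0 to 8.54. In form: {"delta_pos": [[x, y, z], ...], "angular": [[wx, wy, wz], ...], "fingers": [fingers, ...]}. A call has 1 to 10 rows; each row is the pose to reach, as a shift and turn from the pose measured when the call began, along the tool's axes at that moment; what a row does not reach only later rows make up. A row lasts 1/10 s, in which the tool goes at most 50 mm and 8.59 degrees, less where a joint would pass 70% of its speed; a pose out of reach is approached as far as the arm can. A call with a gripper value outside its range is refused whole. The fingers move at their own pace and stop on an object; "newtons" is the grip in N (left out, the last holds). Time passes only in rows, so rows that repeat a pose let the fingers close. It gives the time, the measured TCP pose, the force and the opening at its end, in the units of the state.
- manip.read_state(): the state, without advancing time (a new reading comes with each control period).
- optics.grab_frame(name): name is "scene" or "side" or "wrist"; returns a dict with "pixels" (384x512x3 uint8, red, green, blue), "camera_matrix" (3x3 intrinsics, pixels), "k1" (the pictures are not rectified: a ray, as slopes to the right and down, at radius r is drawn at 1 + k1 r^2 times it, then the intrinsics apply), "world_from_camera" (4x4, takes a point from camera to world coordinates). Camera axes: x right, y down, z forward; pixel columns grow to the right and rows downward; lengths in m; the calibration is good to about 2 mm. A picture is of the moment at which its call begins. There is no depth.
- manip.finish_job(): hands the job in, once; it reports no verdict.
The state is a dict: "time": time; "qpos": joint angles; "qvel": joint speeds; "tau": joint torques, N m; "eef_pos": TCP position; "tool_rot": TCP orientation; "wrist_force": force on the tool from outside, world axes, zero at the start; "ft_torque": the same for the moment, N m; "gripper_width": opening from 0.0 (shut) to 1.0 (fully open).
Only numpy, scipy, OpenCV 4.12 (cv2) and the standard library are available. Lean on these libraries where they do the work, as an engineer would, in place of code of your own. Each camera call takes 0.05 s, during which the arm holds its last target.

## Working session

There is one attempt and no reset: what is moved stays moved. The work goes in short steps, Python scripts to look and compute and a tool call to move; the robot and the scene stay as the last step left them, time stands still between calls to the robot, and variables do not carry over. Pictures are saved under pics/ and viewed, and the job is handed in when it is done.

Besides the shell and the picture viewer there is one more tool, called after "Call:" as name(argument=value, ...) on one line, values as JSON. send_rows: Moves the arm, as the interface text tells. Its arguments: {"type":"object","properties":{"delta_pos":{"type":"array","items":{"type":"array","items":{"type":"number"}}},"angular":{"type":"array","items":{"type":"array","items":{"type":"number"}}},"fingers":{"type":"array","items":{"type":"number"}},"newtons":{"type":"number"}},"required":["delta_pos","angular","fingers"]}

```bash
ls; mkdir -p pics; cat > h.py <<'E'
import numpy as np, cv2
from cell import manip, optics
def shot(n,f,crop=None,s=1):
    d=optics.grab_frame(n); im=d["pixels"][:,:,::-1]
    np.savez(f"pics/{f}.npz",p=im,K=d["camera_matrix"],k1=d["k1"],T=d["world_from_camera"])
    if crop: im=im[crop[1]:crop[3],crop[0]:crop[2]]
    if s!=1: im=cv2.resize(im,None,fx=s,fy=s,interpolation=cv2.INTER_CUBIC)
    cv2.imwrite(f"pics/{f}.png",im); return d
def crop(f,g,c,s):
    im=np.load(f"pics/{f}.npz")["p"][c[1]:c[3],c[0]:c[2]]
    cv2.imwrite(f"pics/{g}.png",cv2.resize(im,None,fx=s,fy=s,interpolation=cv2.INTER_CUBIC))
def pix(f,u,v,z):
    d=np.load(f"pics/{f}.npz"); K=d["K"];T=d["T"];k1=float(d["k1"])
    xd=(u-K[0,2])/K[0,0]; yd=(v-K[1,2])/K[1,1]; x,y=xd,yd
    for _ in range(30):
        r2=x*x+y*y; x=xd/(1+k1*r2); y=yd/(1+k1*r2)
    w=T[:3,:3]@np.array([x,y,1]); o=T[:3,3]
    return (o+w*(z-o[2])/w[2])
def proj(f,P):
    d=np.load(f"pics/{f}.npz"); K=d["K"];T=d["T"];k1=float(d["k1"])
    c=T[:3,:3].T@(np.array(P)-T[:3,3]); x,y=c[0]/c[2],c[1]/c[2]; r=1+k1*(x*x+y*y)
    return np.array([K[0,0]*x*r+K[0,2],K[1,1]*y*r+K[1,2]])
def st():
    s=manip.read_state(); print({k:np.round(v,4).tolist() for k,v in s.items() if k in("time","eef_pos","tool_rot","wrist_force","gripper_width","qpos")}); return s
from scipy.spatial.transform import Rotation as R
def to(p,yaw=None,s=None):
    """delta in tool axes cm to world p; yaw = world angle of tool x wanted (tool down)"""
    s=s or manip.read_state(); Rm=R.from_rotvec(s["tool_rot"]).as_matrix()
    d=Rm.T@(np.array(p)-s["eef_pos"])*100
    w=None
    if yaw is not None:
        c,sn=np.cos(yaw),np.sin(yaw); G=np.array([[c,sn,0],[sn,-c,0],[0,0,-1]])
        w=R.from_matrix(Rm.T@G).as_rotvec().round(3)
    print("delta",d.round(2),"turn",w)
E
python3 - <<'E'
from h import *
st()
for n in("scene","side","wrist"): 
    d=shot(n,n+"0"); print(n,d["world_from_camera"].round(3).tolist(),d["k1"])
E
```

```text
pics
{'time': 0.0, 'qpos': [-0.1785, 0.5285, 1.4339, -0.0, 1.1814, -0.1785], 'eef_pos': [0.6243, 0.0001, 0.2443], 'tool_rot': [-3.1412, 0.0, 0.0034], 'wrist_force': [-0.2867, -0.7594, 1.2812], 'gripper_width': 0.9971}
scene [[0.334, 0.821, -0.464, 1.205], [0.943, -0.287, 0.17, -0.242], [0.006, -0.494, -0.87, 1.271], [0.0, 0.0, 0.0, 1.0]] -0.12115609248870024
side [[1.0, 0.016, 0.013, 0.536], [-0.0, -0.609, 0.793, -0.755], [0.021, -0.793, -0.609, 0.665], [0.0, 0.0, 0.0, 1.0]] -0.030737431877242608
wrist [[1.0, 0.0, -0.003, 0.625], [-0.001, -0.954, -0.301, 0.078], [-0.003, 0.301, -0.954, 0.375], [0.0, 0.0, 0.0, 1.0]] -0.04482947340940109
```

View pics/scene0.png

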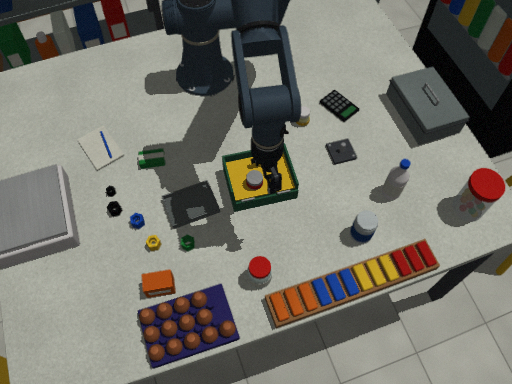

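View pics/side0.png

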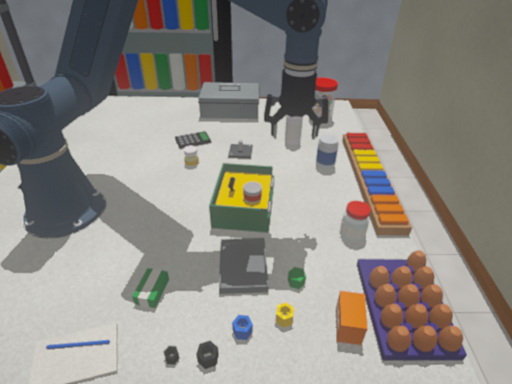

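View pics/wrist0.png

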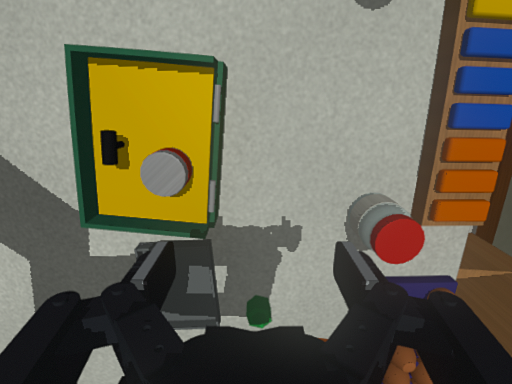

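```bash
python3 - <<'E'
from h import *
crop("scene0","a",(90,130,310,260),3.6)
crop("scene0","b",(270,80,420,190),4)
crop("side0","c",(140,120,320,370),2.4)
E
```

```text
(no output)
```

View pics/a.png

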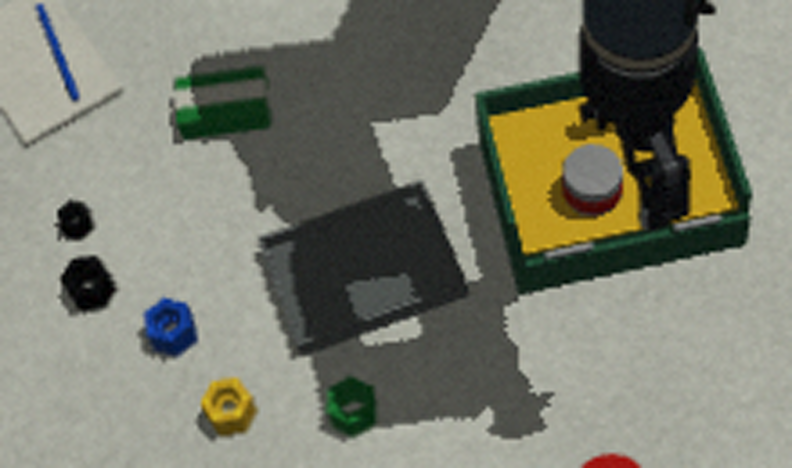

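View pics/b.png

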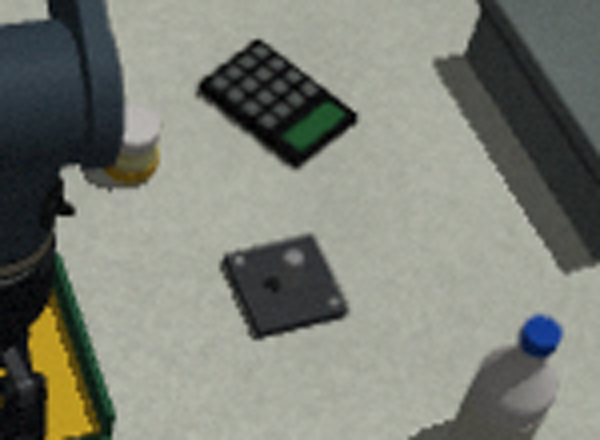

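View pics/c.png

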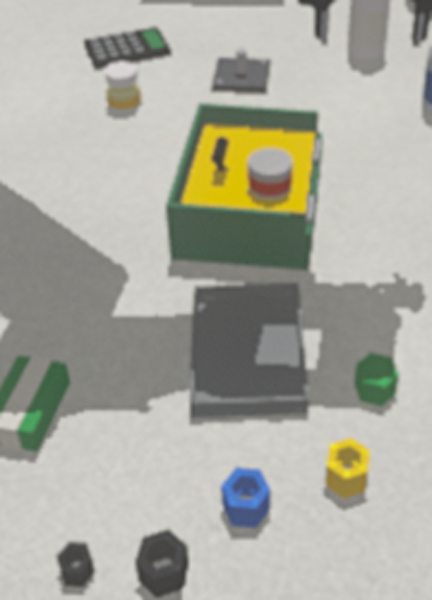

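```bash
python3 - <<'E'
from h import *
for n,a,b,z in [("black",(114.2,209),(206.7,349.2),.03),("smallblk",(111,190),(171,353),.02),("blue",(137.5,218.9),(242.5,322.9),.03),("yellow",(153.9,241.9),(285,310.4),.03),("green",(187.8,241.1),(297,274),.03),("tin",(254.4,175.3),(252.5,185.8),.089),("pin",(343.5,144.25),(240.4,142.1),.046)]:
    print(n,pix("scene0",*a,z).round(4)[:2],pix("side0",*b,z).round(4)[:2])
# box corners top: near rim z .078; far wall .046
f=lambda u,v:(u/3.6+90,v/3.6+130)
g=lambda u,v:(u/2.4+140,v/2.4+120)
print("box nearleft(z78) scene",pix("scene0",*f(477,97),.078), "far -y bottom", pix("scene0",*f(521,292),0),"far +y bottom",pix("scene0",*f(745,243),0))
print("side near -y top",pix("side0",*g(171,206),.078),"near+y top",pix("side0",*g(198,106),.078),"far -y bot",pix("side0",*g(306,268),0),"near -y bot",pix("side0",*g(171,263),0))
print("far +y top46",pix("side0",*g(318,130),.046))
print("tray scene",[pix("scene0",*f(*q),.022).round(3)[:2] for q in [(261,240),(422,183),(467,292),(300,355)]])
print("tray side",[pix("side0",*g(*q),.022).round(3)[:2] for q in [(195,288),(298,286),(306,405),(192,405)]])
print("handle side",pix("side0",*g(220,150),.081))
h=lambda u,v:(u/4+270,v/4+80)
print("base scene",[pix("scene0",*h(*q),.012).round(3)[:2] for q in [(223,260),(313,237),(347,307),(255,332)]])
for c in [(103,130,147),(138,130,147),(138,163,147)]: pass
w=lambda u,v,z: pix("wrist0",u,v,z).round(4)[:2]
print("wrist: corners78",w(67,45,.078),w(82,228,.078),"far46",w(208,236,.046),w(226,62,.046),"tin top",w(165,174,.089),"handle",w(109,147,.081),"green",w(259,300,.03))
E
```

```text
black [ 0.4618 -0.414 ] [ 0.4502 -0.4154]
smallblk [ 0.3869 -0.412 ] [ 0.3836 -0.4185]
blue [ 0.5174 -0.3543] [ 0.5142 -0.3604]
yellow [ 0.6053 -0.3257] [ 0.5994 -0.3311]
green [ 0.6349 -0.2324] [ 0.6314 -0.2374]
tin [0.5235 0.0094] [0.5273 0.0098]
pin [0.4828 0.3267] [0.4811 0.315 ]
box nearleft(z78) scene [ 0.42324272 -0.05796704  0.078     ] far -y bottom [ 0.57259972 -0.07067834  0.        ] far +y bottom [0.59138039 0.12550317 0.        ]
side near -y top [ 0.42409395 -0.06282815  0.078     ] near+y top [0.43670393 0.12843363 0.078     ] far -y bot [ 0.56910465 -0.07293519  0.        ] near -y bot [ 0.41974978 -0.06822813  0.        ]
far +y top46 [0.5860115  0.12681822 0.046     ]
tray scene [array([ 0.464, -0.266]), array([ 0.456, -0.121]), array([ 0.569, -0.116]), array([ 0.579, -0.262])]
tray side [array([ 0.452, -0.127]), array([ 0.559, -0.122]), array([ 0.565, -0.272]), array([ 0.462, -0.274])]
handle side [0.46983678 0.03391674 0.081     ]
base scene [array([0.446, 0.286]), array([0.449, 0.366]), array([0.522, 0.362]), array([0.519, 0.281])]
wrist: corners78 [0.437  0.1381] [ 0.4164 -0.0616] far46 [ 0.5628 -0.0873] [0.5931 0.1239] tin top [0.5284 0.0077] handle [0.4673 0.0359] green [ 0.6311 -0.2026]
```

```bash
python3 - <<'E'
from h import *
print(proj("scene0",(.6,.2,0)),proj("scene0",(.66,.05,0)))
for n,u,v,z in [("jam",260,268,.09),("can",367,220,.1),("bottle",404,165,.17),("spice",303,112,.055)]: print(n,pix("scene0",u,v,z))
to((.527,.009,.2),np.pi/2-.07)
E
```

```text
[320.11882447 192.84750409] [282.19875829 223.74646515]
jam [ 0.80046761 -0.07314127  0.09      ]
can [0.77129019 0.2549953  0.1       ]
bottle [0.67700065 0.40273376 0.17      ]
spice [0.32530497 0.25065796 0.055     ]
delta [-9.74 -0.89  4.47] turn [-1.000e-03  1.000e-03 -1.501e+00]
```

Call:
send_rows(delta_pos=[[-9.7,-0.9,2],[-9.7,-0.9,2],[-9.7,-0.9,2],[-9.7,-0.9,2],[-9.7,-0.9,2],[-9.7,-0.9,2],[-9.7,-0.9,2],[-9.7,-0.9,2],[-9.7,-0.9,2],[-9.7,-0.9,2]], angular=[[0,0,-1.5],[0,0,-1.5],[0,0,-1.5],[0,0,-1.5],[0,0,-1.5],[0,0,-1.5],[0,0,-1.5],[0,0,-1.5],[0,0,-1.5],[0,0,-1.5]], fingers=[8.5,8.5,8.5,8.5,8.5,8.5,8.5,8.5,8.5,8.5], newtons=30)

```text
time: 1.15
eef_pos: [0.5272, 0.0092, 0.2245]
tool_rot: [-2.291, -2.147, 0.002]
wrist_force: [0.1, 0.5, 0.7]
gripper_width: 0.996
```

```bash
python3 - <<'E'
from h import *
st(); shot("wrist","w1"); to((.527,.009,.076),np.pi/2-.07)
E
```

```text
{'time': 1.15, 'qpos': [-0.1947, 0.4252, 1.698, -0.0, 1.0207, -1.7008], 'eef_pos': [0.5272, 0.0092, 0.2245], 'tool_rot': [-2.2907, -2.1473, 0.0022], 'wrist_force': [0.0617, 0.5394, 0.6596], 'gripper_width': 0.9961}
delta [-2.000e-02  1.000e-02  1.485e+01] turn [-0.002 -0.     0.009]
```

View pics/w1.png

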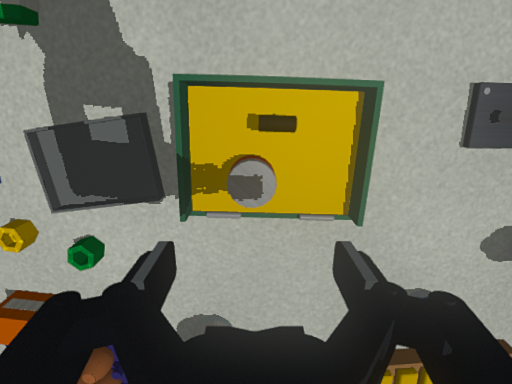

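```bash
python3 - <<'E'
from h import *
w=lambda u,v,z: pix("w1",u,v,z).round(4)[:2]
print("tin",w(252,181,.089),"handle",w(280,123,.081),w(296,123,.081),w(262,122,.081))
print("rim near",w(174,75,.078),w(383,82,.078),"far46",w(185,220,.046),w(363,225,.046))
print("green",w(87,249,.03),"yellow",w(14,236,.03))
print("tray",[w(*q,.022) for q in [(25,130),(145,113),(165,202),(52,212)]])
E
```

```text
tin [0.5225 0.0081] handle [0.4682 0.0389] [0.4692 0.0545] [0.4662 0.0216]
rim near [ 0.4175 -0.0584] [0.436  0.1388] far46 [ 0.5778 -0.0778] [0.5988 0.1397]
green [ 0.6184 -0.2223] yellow [ 0.5938 -0.321 ]
tray [array([ 0.4573, -0.2669]), array([ 0.4496, -0.1135]), array([ 0.5611, -0.1074]), array([ 0.5654, -0.2625])]
```

Call:
send_rows(delta_pos=[[0,-0.2,4],[0,-0.2,8],[0,-0.2,12],[0,-0.2,14],[0,-0.2,14.9],[0,-0.2,14.9],[0,-0.2,14.9],[0,-0.2,14.9],[0,-0.2,14.9],[0,-0.2,14.9]], angular=[[0,0,0],[0,0,0],[0,0,0],[0,0,0],[0,0,0],[0,0,0],[0,0,0],[0,0,0],[0,0,0],[0,0,0]], fingers=[8.5,8.5,8.5,8.5,8.5,8.5,4,4,4,4])

```text
time: 2.2
eef_pos: [0.5259, 0.0091, 0.077]
tool_rot: [2.287, 2.152, 0.001]
wrist_force: [-0.6, -0.9, 5.8]
gripper_width: 0.576
```

```bash
python3 - <<'E'
from h import *
st(); shot("side","s1",(180,120,330,260),4);shot("wrist","w2"); to((.62,.2,.25))
E
```

```text
{'time': 2.2, 'qpos': [-0.1952, 0.6618, 1.8131, -0.0002, 0.6659, -1.705], 'eef_pos': [0.5259, 0.0091, 0.077], 'tool_rot': [2.2874, 2.1523, 0.0006], 'wrist_force': [-0.6201, -0.9374, 5.7696], 'gripper_width': 0.5761}
delta [ 19.62   8.24 -17.3 ] turn None
```

View pics/s1.png

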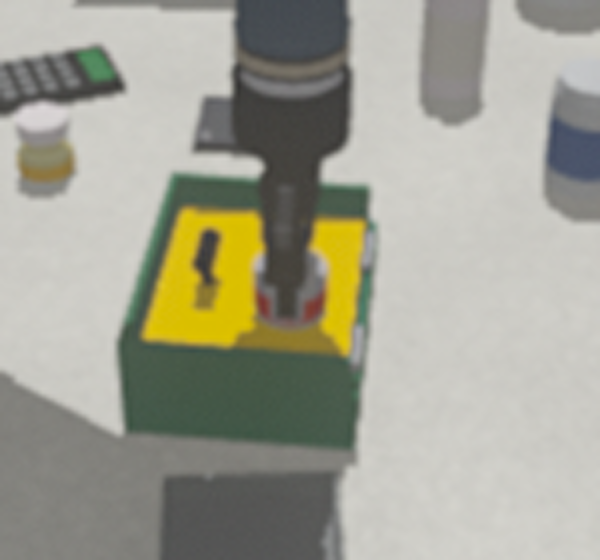

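Call:
send_rows(delta_pos=[[0,0,-3],[0,0,-7],[0,0,-11],[5,2,-12],[9,4,-12],[13,6,-12],[17,8,-12],[19.6,8.2,-12],[19.6,8.2,-12],[19.6,8.2,-12]], angular=[[0,0,0],[0,0,0],[0,0,0],[0,0,0],[0,0,0],[0,0,0],[0,0,0],[0,0,0],[0,0,0],[0,0,0]], fingers=[4,4,4,4,4,4,4,4,4,4])

```text
time: 3.3
eef_pos: [0.6189, 0.2002, 0.1968]
tool_rot: [2.286, 2.154, -0.001]
wrist_force: [-0.3, -0.6, -1.5]
gripper_width: 0.573
```

```bash
python3 - <<'E'
from h import *
st(); shot("wrist","w3"); shot("side","s2"); to((.62,.2,.025))
E
```

```text
{'time': 3.3, 'qpos': [0.1418, 0.6154, 1.4109, -0.001, 1.1154, -1.3692], 'eef_pos': [0.6189, 0.2002, 0.1968], 'tool_rot': [2.2859, 2.1542, -0.001], 'wrist_force': [-0.3014, -0.5863, -1.4899], 'gripper_width': 0.5734}
delta [ 0.13  0.1  17.2 ] turn None
```

View pics/w3.png

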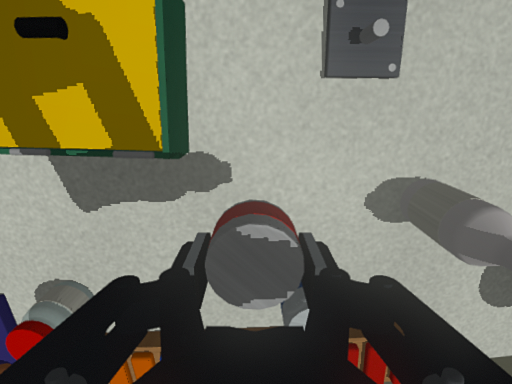

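View pics/s2.png

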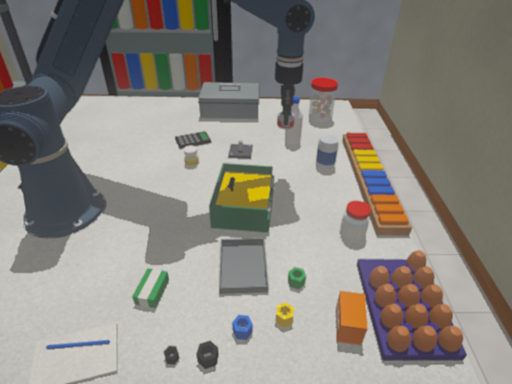

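Call:
send_rows(delta_pos=[[0,0,5],[0,0,10],[0,0,14],[0,0,16],[0,0,16.7],[0,0,17.1],[0,0,17.2],[0,0,17.2],[0,0,17.2],[0,0,17.2]], angular=[[0,0,0],[0,0,0],[0,0,0],[0,0,0],[0,0,0],[0,0,0],[0,0,0],[0,0,0],[0,0,0],[0,0,0]], fingers=[4,4,4,4,4,4,4,4,4,4])

```text
time: 4.4
eef_pos: [0.6196, 0.1989, 0.0262]
tool_rot: [2.287, 2.151, 0.001]
wrist_force: [0.1, 0.5, -0.9]
gripper_width: 0.575
```

Call:
send_rows(delta_pos=[[0,0,0],[0,0,0],[0,0,0],[0,0,-1],[0,0,-5],[0,0,-10],[0,0,-15],[0,0,-17],[0,0,-17],[0,0,-17]], angular=[[0,0,0],[0,0,0],[0,0,0],[0,0,0],[0,0,0],[0,0,0],[0,0,0],[0,0,0],[0,0,0],[0,0,0]], fingers=[6,7,7,7,7,7,7,7,7,7])

```text
time: 5.4
eef_pos: [0.6189, 0.199, 0.1966]
tool_rot: [2.287, 2.151, 0.002]
wrist_force: [-0.3, 0.2, -0.4]
gripper_width: 0.82
```

```bash
python3 - <<'E'
from h import *
st(); shot("wrist","w4"); to((.47,.038,.15),np.pi/2-.09)
E
```

```text
{'time': 5.4, 'qpos': [0.1399, 0.6144, 1.4139, -0.001, 1.1112, -1.3692], 'eef_pos': [0.6189, 0.199, 0.1966], 'tool_rot': [2.287, 2.151, 0.0018], 'wrist_force': [-0.3268, 0.1892, -0.3989], 'gripper_width': 0.8202}
delta [-16.96 -13.8    4.54] turn [-0.     0.001  0.029]
```

View pics/w4.png

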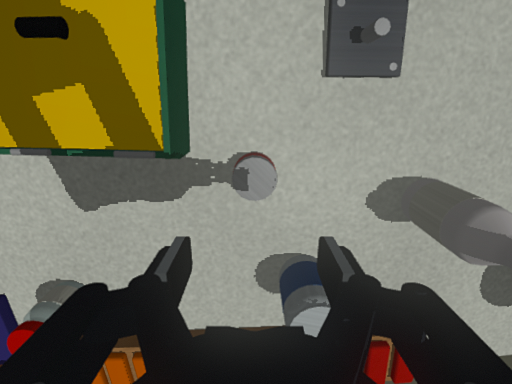

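Call:
send_rows(delta_pos=[[-5,-4,0],[-9,-8,0],[-13,-11,0],[-16,-13,1],[-17,-14,4],[-17,-14,4.5],[-17,-14,4.5],[-17,-14,4.5]], angular=[[0,0,0.03],[0,0,0.03],[0,0,0.03],[0,0,0.03],[0,0,0.03],[0,0,0.03],[0,0,0.03],[0,0,0.03]], fingers=[6.5,6.5,6.5,6.5,6.5,6.5,6.5,6.5])

```text
time: 6.25
eef_pos: [0.4693, 0.0381, 0.1502]
tool_rot: [2.319, 2.118, -0.001]
wrist_force: [-0.1, 0.4, 0.4]
gripper_width: 0.758
```

```bash
python3 - <<'E'
from h import *
st(); shot("wrist","w5"); to((.4677,.038,.076),np.pi/2-.09)
E
```

```text
{'time': 6.25, 'qpos': [-0.1564, 0.4795, 1.9044, -0.0012, 0.7573, -1.6356], 'eef_pos': [0.4693, 0.0381, 0.1502], 'tool_rot': [2.3193, 2.1179, -0.0007], 'wrist_force': [-0.0894, 0.4314, 0.4397], 'gripper_width': 0.7581}
delta [-0.04 -0.2   7.46] turn [ 0.001  0.001 -0.   ]
```

View pics/w5.png

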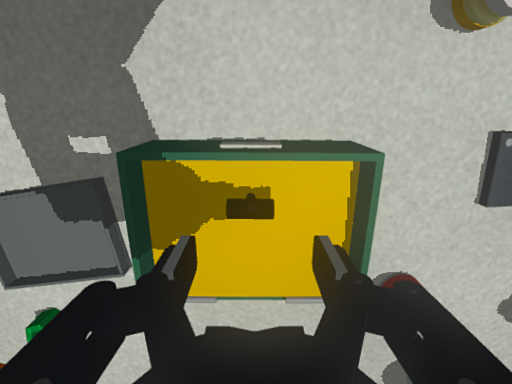

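```bash
python3 - <<'E'
from h import *
w=lambda u,v,z: pix("w5",u,v,z).round(4)[:2]
p=w(250.5,209,.081); print(p); to((*p,.076))
print("rim outer near",w(117,152,.078),w(384,152,.078), "far", w(134,300,.053),w(371,300,.053))
E
```

```text
[0.4692 0.036 ]
delta [-0.22 -0.03  7.46] turn None
rim outer near [ 0.4161 -0.0591] [0.4343 0.1392] far [ 0.5672 -0.0918] [0.5887 0.146 ]
```

Call:
send_rows(delta_pos=[[-0.2,0,4],[-0.2,0,6],[-0.2,0,7.4],[-0.2,0,7.4],[-0.2,0,7.4],[-0.2,0,7.4],[-0.2,0,7.4],[-0.2,0,7.4],[-0.2,0,7.4]], angular=[[0,0,0],[0,0,0],[0,0,0],[0,0,0],[0,0,0],[0,0,0],[0,0,0],[0,0,0],[0,0,0]], fingers=[6.5,6.5,6.5,6.5,3,3,3,3,3], newtons=30)

```text
time: 7.2
eef_pos: [0.4705, 0.0349, 0.078]
tool_rot: [2.313, 2.118, 0.001]
wrist_force: [0.1, -7.0, 2.8]
gripper_width: 0.411
```

```bash
python3 - <<'E'
from h import *
st(); shot("side","s3",(180,120,330,260),4)
import math
for t in [.1,.2,.3,.4,.5,.6,.7,.8,.9,1.,1.1,1.2,1.3,1.4,1.5,1.55]:
    a=t+.283; print(t, round(10.93*(math.cos(.283)-math.cos(a)),1), round(-10.93*(math.sin(a)-math.sin(.283)),1))
E
```

```text
{'time': 7.2, 'qpos': [-0.1617, 0.6218, 1.9506, -0.0053, 0.5647, -1.64], 'eef_pos': [0.4705, 0.0349, 0.078], 'tool_rot': [2.3131, 2.118, 0.0008], 'wrist_force': [0.1177, -6.962, 2.7582], 'gripper_width': 0.4113}
0.1 0.4 -1.0
0.2 0.8 -2.0
0.3 1.4 -3.0
0.4 2.0 -3.8
0.5 2.7 -4.7
0.6 3.6 -5.4
0.7 4.4 -6.0
0.8 5.4 -6.6
0.9 6.4 -7.1
1.0 7.4 -7.4
1.1 8.5 -7.7
1.2 9.5 -7.8
1.3 10.6 -7.9
1.4 11.7 -7.8
1.5 12.8 -7.6
1.55 13.3 -7.5
```

View pics/s3.png

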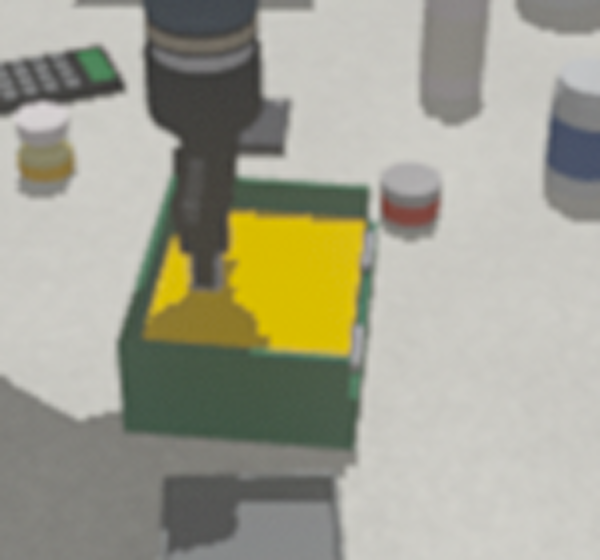

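Call:
send_rows(delta_pos=[[0,0.2,-0.5],[0,0.4,-1.0],[0,0.8,-2.0],[0,1.4,-3.0],[0,2.0,-3.8],[0,2.7,-4.7],[0,3.6,-5.4],[0,4.4,-6.0],[0,5.4,-6.6],[0,5.4,-6.6]], angular=[[0,0,0],[0,0,0],[0,0,0],[0,0,0],[0,0,0],[0,0,0],[0,0,0],[0,0,0],[0,0,0],[0,0,0]], fingers=[3,3,3,3,3,3,3,3,3,3], newtons=40)

```text
time: 8.25
eef_pos: [0.5245, 0.0298, 0.145]
tool_rot: [2.312, 2.118, -0.001]
wrist_force: [-2.4, -6.0, -2.6]
gripper_width: 0.413
```

```bash
python3 - <<'E'
from h import *
st(); shot("side","s4",(180,80,330,260),4)
to((.4705+.054*.996,.0349-.054*.09,.144))
E
```

```text
{'time': 8.25, 'qpos': [-0.154, 0.542, 1.7777, -0.0054, 0.8175, -1.6334], 'eef_pos': [0.5245, 0.0298, 0.145], 'tool_rot': [2.3123, 2.118, -0.0005], 'wrist_force': [-2.4478, -6.0418, -2.5889], 'gripper_width': 0.4129}
delta [0.02 0.01 0.08] turn None
```

View pics/s4.png

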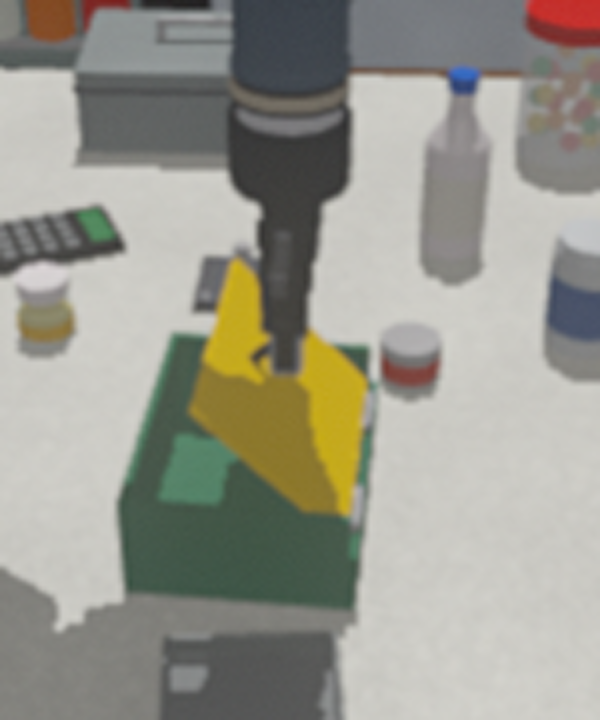

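Call:
send_rows(delta_pos=[[0,1.0,-0.5],[0,2.0,-0.8],[0,3.1,-1.1],[0,4.1,-1.2],[0,5.2,-1.3],[0,6.3,-1.2],[0,7.4,-1.0],[0,7.9,-0.9],[0,7.9,-0.9],[0,7.9,-0.9]], angular=[[0,0,0],[0,0,0],[0,0,0],[0,0,0],[0,0,0],[0,0,0],[0,0,0],[0,0,0],[0,0,0],[0,0,0]], fingers=[3,3,3,3,3,3,3,3,3,3])

```text
time: 9.3
eef_pos: [0.603, 0.0224, 0.1547]
tool_rot: [2.311, 2.118, -0.002]
wrist_force: [-1.7, -4.5, -2.6]
gripper_width: 0.408
```

```bash
python3 - <<'E'
from h import *
st(); shot("side","s5",(180,80,330,260),4)
E
```

```text
{'time': 9.3, 'qpos': [-0.1454, 0.6107, 1.5726, -0.0063, 0.9536, -1.6257], 'eef_pos': [0.603, 0.0224, 0.1547], 'tool_rot': [2.3108, 2.1182, -0.0015], 'wrist_force': [-1.7374, -4.5489, -2.5515], 'gripper_width': 0.4075}
```

View pics/s5.png

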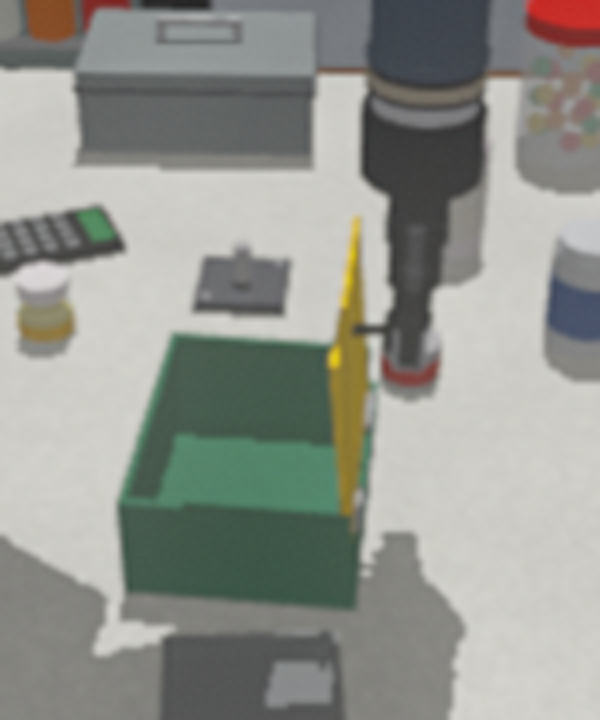

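Call:
send_rows(delta_pos=[[0,0,0],[0,0,0],[0,0,0],[0,0,0],[0,0,-2],[0,0,-5],[0,0,-9],[0,0,-13],[0,0,-13],[0,0,-13]], angular=[[0,0,0],[0,0,0],[0,0,0],[0,0,0],[0,0,0],[0,0,0],[0,0,0],[0,0,0],[0,0,0],[0,0,0]], fingers=[5.5,5.5,5.5,5.5,6,6,6,6,6,6])

```text
time: 10.35
eef_pos: [0.6029, 0.0234, 0.286]
tool_rot: [2.309, 2.117, 0.002]
wrist_force: [-0.0, 0.2, -0.4]
gripper_width: 0.702
```

```bash
python3 - <<'E'
from h import *
st(); shot("side","s6"); shot("scene","c6"); to((.6,-.326,.2))
E
```

```text
{'time': 10.35, 'qpos': [-0.1439, 0.4527, 1.4465, -0.0051, 1.2347, -1.6264], 'eef_pos': [0.6029, 0.0234, 0.286], 'tool_rot': [2.3089, 2.1171, 0.0018], 'wrist_force': [-0.0221, 0.1837, -0.4165], 'gripper_width': 0.7016}
delta [-34.78   2.87   8.52] turn None
```

View pics/s6.png

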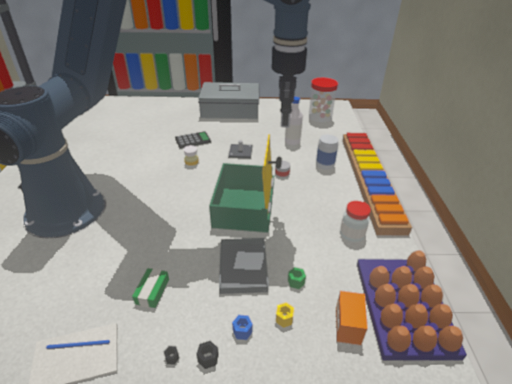

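Call:
send_rows(delta_pos=[[-5,0.4,0],[-10,0.8,0],[-15,1.2,0],[-20,1.6,1],[-25,2,3],[-30,2.4,6],[-34.8,2.9,8.5],[-34.8,2.9,8.5],[-34.8,2.9,8.5],[-34.8,2.9,8.5]], angular=[[0,0,0],[0,0,0],[0,0,0],[0,0,0],[0,0,0],[0,0,0],[0,0,0],[0,0,0],[0,0,0],[0,0,0]], fingers=[6,6,6,6,6,6,6,6,6,6])

```text
time: 11.45
eef_pos: [0.6, -0.3248, 0.1992]
tool_rot: [2.315, 2.122, -0.003]
wrist_force: [-0.4, 0.3, 0.3]
gripper_width: 0.705
```

```bash
python3 - <<'E'
from h import *
st(); shot("wrist","w7"); crop("w7","w7c",(40,0,340,220),2.6)
E
```

```text
{'time': 11.45, 'qpos': [-0.6587, 0.6539, 1.3212, -0.0025, 1.1652, -2.1416], 'eef_pos': [0.6, -0.3248, 0.1992], 'tool_rot': [2.3147, 2.1217, -0.0033], 'wrist_force': [-0.356, 0.277, 0.2654], 'gripper_width': 0.7047}
```

View pics/w7.png

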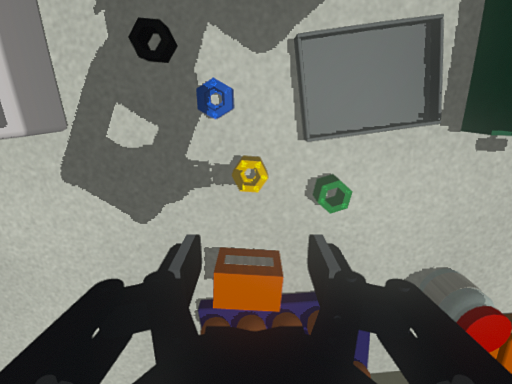

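View pics/w7c.png

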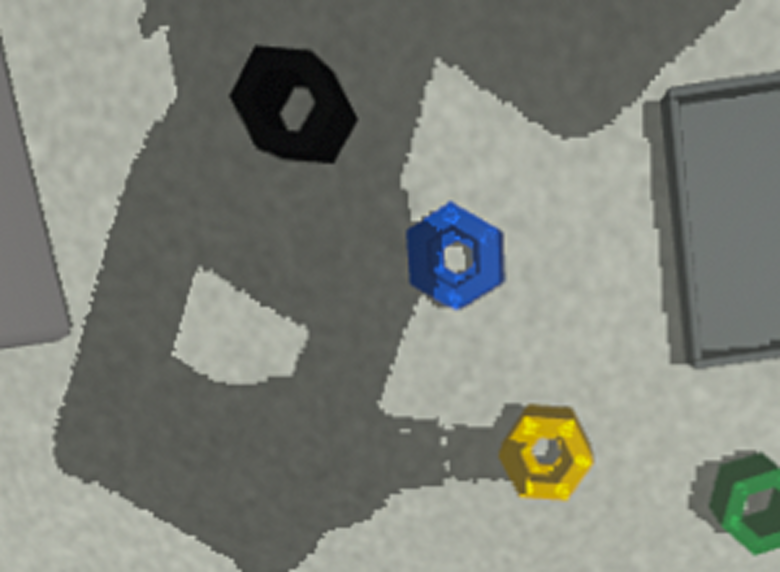

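```bash
python3 - <<'E'
from h import *
f=lambda u,v,z=.03:pix("w7",u/2.6+40,v/2.6,z)[:2]
# top-face corners
for n,L in [("yellow",[(539,405),(576,407),(593,457),(566,500),(516,496),(500,452)]),("blue",[(451,203),(504,235),(503,277),(455,308),(408,272),(408,228)]),("black",[(257,46),(312,52),(356,117),(334,163),(258,155),(231,97)])]:
    P=np.array([f(*q) for q in L]); print(n,P.mean(0),[round(np.linalg.norm(P[i]-P[i+3])*1000,1) for i in range(3)])
K=np.load("pics/w7.npz")["K"];print(K[0,0])
print(pix("w7",246,174,.03),pix("w7",215,98,.03),pix("w7",153,40,.03),pix("w7",335,193,.03))
E
python3 -c "
from h import *
crop('w7','w7d',(120,0,360,220),3.3)"
```

```text
yellow [ 0.59679398 -0.32800131] [np.float64(43.6), np.float64(47.2), np.float64(40.1)]
blue [ 0.51216432 -0.35767029] [np.float64(40.1), np.float64(41.3), np.float64(41.7)]
black [ 0.45216955 -0.4131766 ] [np.float64(49.0), np.float64(43.1), np.float64(48.3)]
275.1201828444167
[ 0.59587    -0.33337865  0.03      ] [ 0.51239251 -0.35762713  0.03      ] [ 0.45176736 -0.41211854  0.03      ] [ 0.62690876 -0.23395826  0.03      ]
```

View pics/w7d.png

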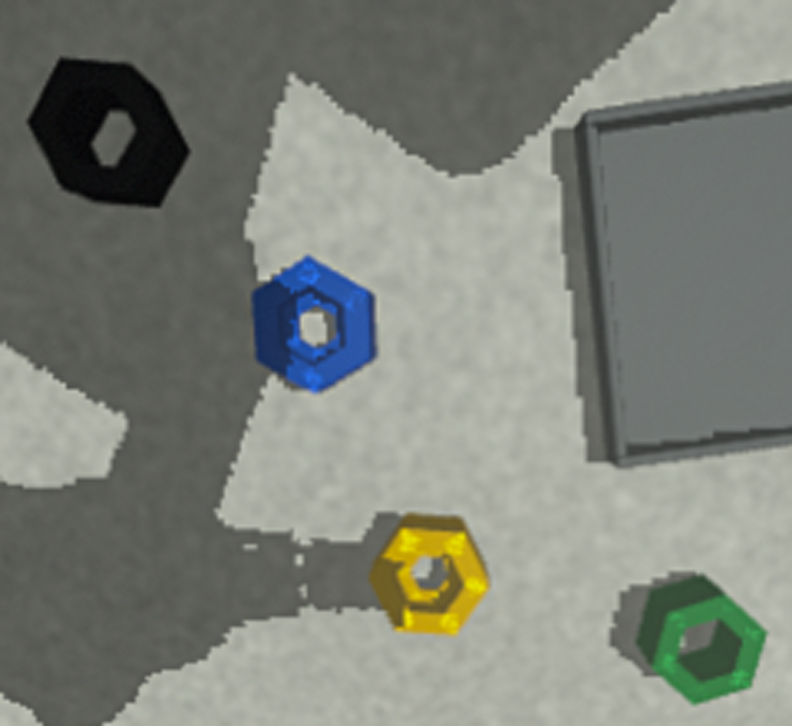

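```bash
python3 - <<'E'
from h import *
p=pix("w7",251.3,176.7,.03); print(p); to((p[0],p[1],.13))
E
```

```text
[ 0.59948558 -0.32775492  0.03      ]
delta [-0.32 -0.08  7.03] turn None
```

Call:
send_rows(delta_pos=[[-0.3,0,3],[-0.3,0,5],[-0.3,0,7],[-0.3,0,7],[-0.3,0,7],[-0.3,0,7]], angular=[[0,0,0.52],[0,0,0.52],[0,0,0.52],[0,0,0.52],[0,0,0.52],[0,0,0.52]], fingers=[6,6,6,6,6,6])

```text
time: 12.1
eef_pos: [0.6014, -0.3263, 0.1318]
tool_rot: [2.775, 1.46, 0.0]
wrist_force: [-1.1, 0.1, 0.5]
gripper_width: 0.703
```

```bash
python3 - <<'E'
from h import *
st(); shot("wrist","w8"); crop("w8","w8c",(170,120,370,270),4)
E
```

```text
{'time': 12.1, 'qpos': [-0.6591, 0.7334, 1.3677, -0.0026, 1.0353, -1.6267], 'eef_pos': [0.6014, -0.3263, 0.1318], 'tool_rot': [2.775, 1.4604, 0.0002], 'wrist_force': [-1.1289, 0.1423, 0.4825], 'gripper_width': 0.7033}
```

View pics/w8c.png

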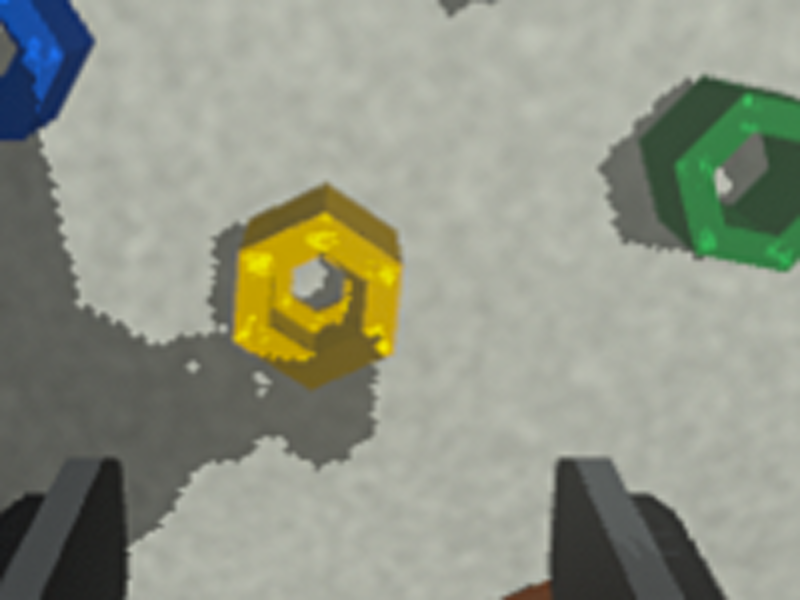

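```bash
cat >> h.py <<'E'
def cen(f,L,z,off,s,zt=None):
    P=np.array([pix(f,u/s+off[0],v/s+off[1],z)[:2] for u,v in L]); c=P.mean(0)
    S=manip.read_state(); Rm=R.from_rotvec(S["tool_rot"]).as_matrix()
    print("cen",c.round(4),"diag mm",[round(np.linalg.norm(P[i]-P[i+3])*1000,1) for i in range(3)])
    # flat normals in tool frame
    a=[]
    for i in range(6):
        e=P[(i+1)%6]-P[i]; t=Rm.T@np.array([*e,0]); a.append(np.arctan2(t[1],t[0])-np.pi/2)
    a=np.array(a); m=np.angle(np.exp(6j*a).mean())/6
    print("turn for flats (mod 60deg)",round(m,3),"edges",np.round(np.mod(a-m+np.pi/6,np.pi/3)-np.pi/6,2))
    if zt: to((*c,zt))
    return c
E
python3 - <<'E'
from h import *
cen("w8",[(323,211),(402,262),(392,355),(311,388),(234,342),(240,247)],.03,(170,120),4,.02)
E
```

```text
cen [ 0.5991 -0.3295] diag mm [np.float64(41.5), np.float64(41.9), np.float64(42.0)]
turn for flats (mod 60deg) 0.083 edges [-0.02  0.    0.03 -0.03  0.    0.02]
delta [-0.33 -0.08 11.19] turn None
```

Call:
send_rows(delta_pos=[[-0.3,-0.1,3],[-0.3,-0.1,7],[-0.3,-0.1,10],[-0.3,-0.1,11],[-0.3,-0.1,11],[-0.3,-0.1,11],[-0.3,-0.1,11],[-0.3,-0.1,11],[-0.3,-0.1,11],[-0.3,-0.1,11]], angular=[[0,0,0.08],[0,0,0.08],[0,0,0.08],[0,0,0.08],[0,0,0.08],[0,0,0.08],[0,0,0.08],[0,0,0.08],[0,0,0.08],[0,0,0.08]], fingers=[6,6,6,6,6,3,3,3,3,3], newtons=30)

```text
time: 13.15
eef_pos: [0.6006, -0.3303, 0.0243]
tool_rot: [2.828, 1.345, 0.004]
wrist_force: [-0.1, 0.4, 6.4]
gripper_width: 0.412
```

Call:
send_rows(delta_pos=[[0,0,-4],[0,0,-9],[0,0,-14],[0,0,-18],[0,0,-18],[0,0,-18]], angular=[[0,0,0],[0,0,0],[0,0,0],[0,0,0],[0,0,0],[0,0,0]], fingers=[3,3,3,3,3,3])

```text
time: 13.75
eef_pos: [0.5996, -0.329, 0.206]
tool_rot: [2.826, 1.345, 0.006]
wrist_force: [0.5, 0.3, -0.6]
gripper_width: 0.414
```

```bash
python3 - <<'E'
from h import *
st(); shot("wrist","w9"); to((.43,.2,.25),np.pi/2-.09)
E
```

```text
{'time': 13.75, 'qpos': [-0.6639, 0.6445, 1.3196, -0.0024, 1.1647, -1.5512], 'eef_pos': [0.5996, -0.329, 0.206], 'tool_rot': [2.8255, 1.3446, 0.0058], 'wrist_force': [0.4546, 0.2937, -0.6493], 'gripper_width': 0.4143}
delta [ 30.34 -46.37  -5.07] turn [ 0.008  0.005 -0.593]
```

View pics/w9.png

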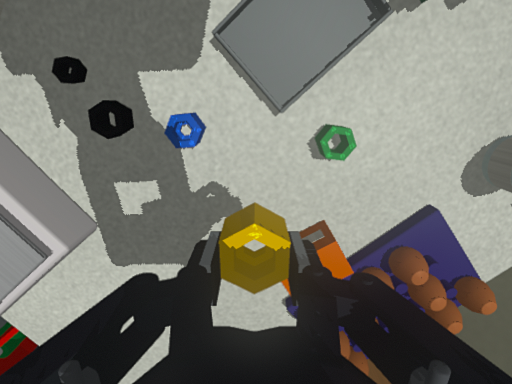

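```bash
python3 - <<'E'
from h import *
to((.555,.265,.265))
E
```

```text
delta [ 43.27 -40.76  -6.55] turn None
```

Call:
send_rows(delta_pos=[[0,0,-4],[2,-2,-6.5],[5.5,-5.2,-6.5],[9.1,-8.6,-6.5],[12.7,-12,-6.5],[16.3,-15.4,-6.5],[20,-18.8,-6.5],[23.6,-22.2,-6.5],[27.2,-25.6,-6.5],[30.8,-29,-6.5]], angular=[[0,0,0],[0,0,0],[0,0,0],[0,0,0],[0,0,0],[0,0,0],[0,0,0],[0,0,0],[0,0,0],[0,0,0]], fingers=[3,3,3,3,3,3,3,3,3,3])

```text
time: 14.8
eef_pos: [0.5657, 0.096, 0.2633]
tool_rot: [2.831, 1.347, -0.004]
wrist_force: [0.5, 0.6, -0.3]
gripper_width: 0.416
```

```bash
python3 - <<'E'
from h import *
to((.555,.265,.265),.888)
E
```

```text
delta [ 12.43 -11.5   -0.29] turn [ 0.005  0.005 -0.   ]
```

Call:
send_rows(delta_pos=[[3.5,-3.3,0],[7,-6.6,0],[10.5,-9.8,0],[12.4,-11.5,0],[12.4,-11.5,0],[12.4,-11.5,0]], angular=[[0,0,0],[0,0,0],[0,0,0],[0,0,0],[0,0,0],[0,0,0]], fingers=[3,3,3,3,3,3])

```text
time: 15.4
eef_pos: [0.5535, 0.2647, 0.2598]
tool_rot: [2.83, 1.349, -0.012]
wrist_force: [-0.8, -0.4, -0.2]
gripper_width: 0.412
```

```bash
python3 - <<'E'
from h import *
st(); shot("wrist","w10"); crop("w10","w10c",(150,50,370,290),3.4)
E
```

```text
{'time': 15.4, 'qpos': [0.2676, 0.4993, 1.4412, -0.008, 1.2073, -0.6191], 'eef_pos': [0.5535, 0.2647, 0.2598], 'tool_rot': [2.8302, 1.349, -0.0118], 'wrist_force': [-0.7648, -0.3555, -0.1638], 'gripper_width': 0.4119}
```

View pics/w10c.png

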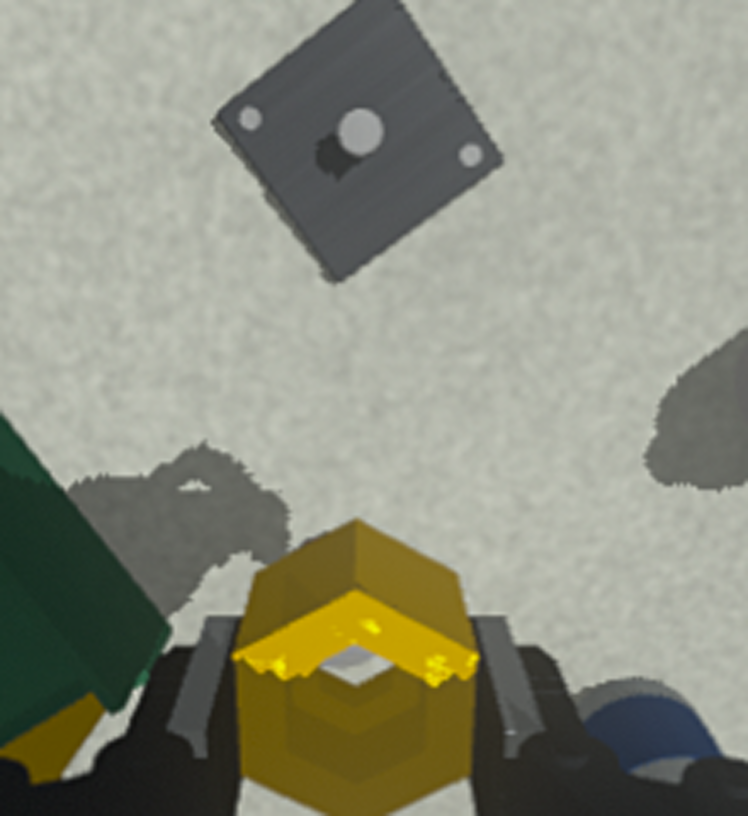

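```bash
python3 - <<'E'
from h import *
c=cen("w10",[(356,590),(478,658),(472,775),(356,815),(240,775),(235,657)],.2598+.0057,(150,50),3.4)
b=pix("w10",360/3.4+150,131/3.4+50,.046); print("pin",b)
S=manip.read_state(); Rm=R.from_rotvec(S["tool_rot"]).as_matrix()
print("off tool mm",Rm.T@np.array([*(c-S["eef_pos"][:2]),0])*1000)
print("bottom vertex",[pix("w10",u/3.4+150,v/3.4+50,.2355)[:2] for u,v in [(356,518),(457,573),(253,573)]])
print("base",[pix("w10",u/3.4+150,v/3.4+50,.012)[:2].round(4) for u,v in [(215,121),(400,0),(502,160),(333,281)]])
E
```

```text
cen [0.5532 0.2662] diag mm [np.float64(38.9), np.float64(41.6), np.float64(41.4)]
turn for flats (mod 60deg) -0.002 edges [ 0.02  0.    0.13 -0.14  0.   -0.02]
pin [0.47937668 0.32551314 0.046     ]
off tool mm [ 1.38197462 -2.0054607  -0.01805767]
bottom vertex [array([0.53685426, 0.27914428]), array([0.55627156, 0.28660872]), array([0.53341842, 0.25820557])]
base [array([0.4402, 0.2861]), array([0.4515, 0.3668]), array([0.5203, 0.3623]), array([0.515 , 0.2827])]
```

```bash
python3 - <<'E'
from h import *
P=np.array([pix("w10",u/3.4+150,v/3.4+50,.2655)[:2] for u,v in [(478,658),(235,657),(472,775),(240,775)]]); c=P.mean(0)
S=manip.read_state(); Rm=R.from_rotvec(S["tool_rot"]).as_matrix()
print(c,"off tool mm",Rm.T@np.array([*(c-S["eef_pos"][:2]),0])*1000)
d=np.array([.47938,.32551])-c; print("move to",S["eef_pos"][:2]+d)
print("pin side", pix("side0",240.4,142.1,.046))
to((*(S["eef_pos"][:2]+d),.10),.888)
E
python3 -c "
from h import *
crop('s6','s6c',(215,125,265,170),12)"
```

```text
[0.55366921 0.26584815] off tool mm [ 1.38700135 -1.41492281 -0.01639992]
move to [0.47960267 0.32354113]
pin side [0.48112581 0.31501037 0.046     ]
delta [ 0.08 -9.57 15.99] turn [0.003 0.009 0.   ]
```

View pics/s6c.png

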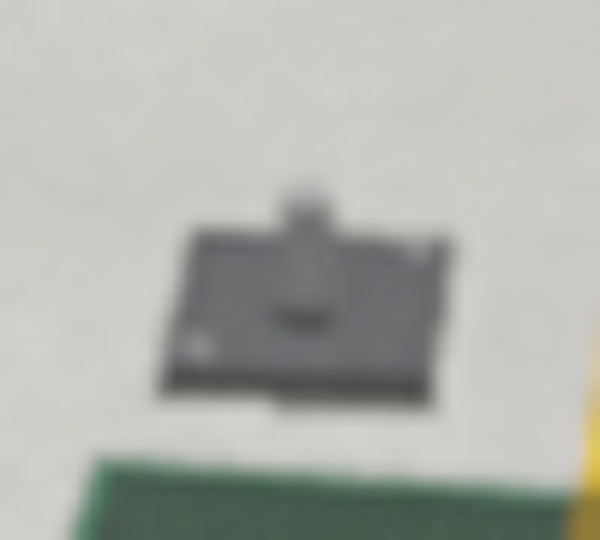

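Call:
send_rows(delta_pos=[[0.1,-1,5],[0.1,-2,10],[0.1,-4.4,14],[0.1,-4.4,17],[0.1,-4.4,18.5],[0.1,-4.4,18.5],[0.1,-4.4,18.5]], angular=[[0,0.01,0],[0,0.01,0],[0,0.01,0],[0,0.01,0],[0,0.01,0],[0,0.01,0],[0,0.01,0]], fingers=[3,3,3,3,3,3,3])

```text
time: 16.15
eef_pos: [0.5214, 0.2901, 0.076]
tool_rot: [2.836, 1.346, 0.007]
wrist_force: [0.6, 0.8, -0.5]
gripper_width: 0.414
```

```bash
python3 - <<'E'
from h import *
st(); shot("wrist","w11"); crop("w11","w11c",(160,90,360,290),3.9)
E
```

```text
{'time': 16.15, 'qpos': [0.3216, 0.7209, 1.6334, -0.0028, 0.7829, -0.5629], 'eef_pos': [0.5214, 0.2901, 0.076], 'tool_rot': [2.8357, 1.3462, 0.0066], 'wrist_force': [0.6479, 0.8369, -0.4616], 'gripper_width': 0.4137}
```

View pics/w11c.png

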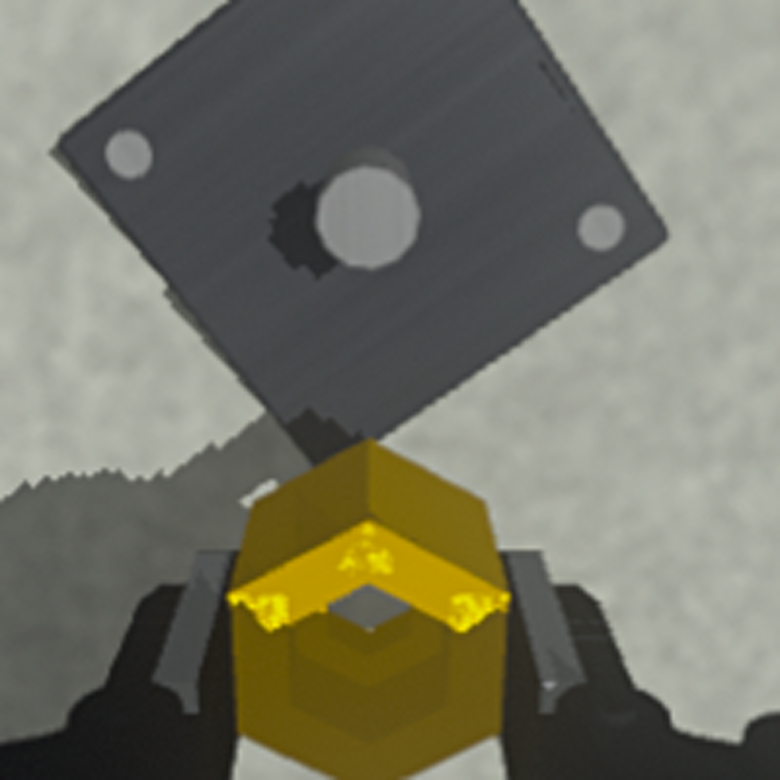

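```bash
python3 - <<'E'
from h import *
S=manip.read_state(); Rm=R.from_rotvec(S["tool_rot"]).as_matrix(); e=S["eef_pos"]
def t(u,v,z): 
    p=pix("w11",u/3.9+160,v/3.9+90,z); return (Rm.T@(p-e)*1000).round(2)
zt=.076+.0057; zb=zt-.03
print("top",[t(*q,zt)[:2] for q in [(369,520),(510,598),(228,597),(503,737),(236,737)]])
print("bot",[t(*q,zb)[:2] for q in [(369,440),(485,500),(253,500)]])
print("pin",t(367,217,.046), t(367-52,217,.046),t(367+52,217,.046))
E
```

```text
top [array([  0.44, -21.96]), array([ 18.69, -10.88]), array([-17.81, -11.1 ]), array([18.64, 10.33]), array([-17.65,  10.24])]
bot [array([  0.42, -21.88]), array([ 18.48, -11.9 ]), array([-17.64, -11.97])]
pin [  0.14 -55.05  30.41] [ -7.59 -55.07  30.38] [  7.86 -55.05  30.44]
```

Call:
send_rows(delta_pos=[[0,-2.5,-0.5],[0,-5,-0.5],[0,-5.4,-0.5],[0,-5.4,-0.5],[0,-5.4,-0.5],[0,-5.4,-0.5]], angular=[[0,0,0],[0,0,0],[0,0,0],[0,0,0],[0,0,0],[0,0,0]], fingers=[3,3,3,3,3,3])

```text
time: 16.8
eef_pos: [0.4813, 0.3242, 0.0819]
tool_rot: [2.836, 1.345, 0.012]
wrist_force: [0.5, 0.6, -0.9]
gripper_width: 0.411
```

```bash
python3 - <<'E'
from h import *
s=st(); 
e=np.array([0.5214, 0.2901, 0.076]);Rm=R.from_rotvec([2.8357, 1.3462, 0.0066]).as_matrix()
tgt=e+Rm@np.array([-.0003,-.0542,0]); print(tgt); to((tgt[0],tgt[1],.062)); shot("side","s12",(200,80,290,180),6)
shot("wrist","w12",(160,90,360,290),3.9)
E
```

```text
{'time': 16.8, 'qpos': [0.4017, 0.6962, 1.6762, -0.0038, 0.7616, -0.4813], 'eef_pos': [0.4813, 0.3242, 0.0819], 'tool_rot': [2.8358, 1.3451, 0.0119], 'wrist_force': [0.5141, 0.6212, -0.9036], 'gripper_width': 0.4106}
[0.47921462 0.32413047 0.07577584]
delta [-0.15 -0.16  1.99] turn None
```

View pics/s12.png

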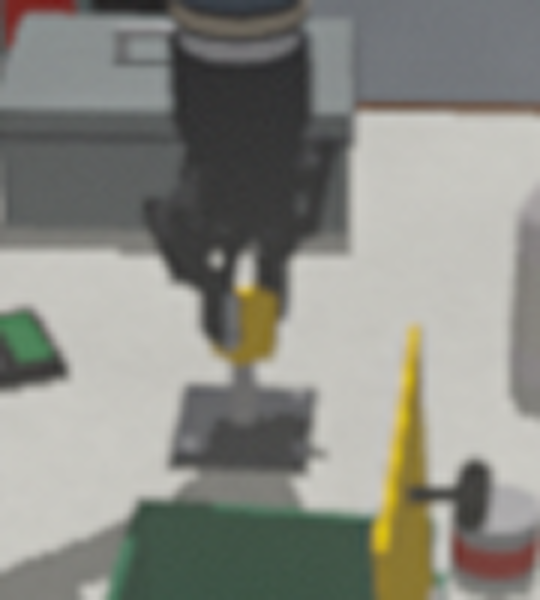

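View pics/w12.png

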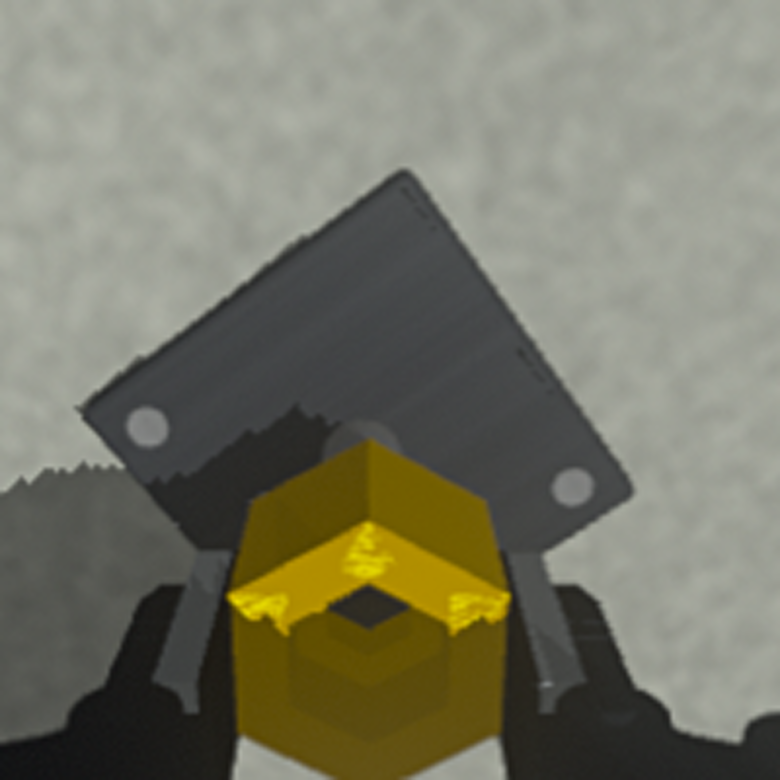

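Call:
send_rows(delta_pos=[[-0.15,-0.16,0],[-0.15,-0.16,0],[-0.15,-0.16,0.5],[-0.15,-0.16,0.8],[-0.15,-0.16,1.1],[-0.15,-0.16,1.4],[-0.15,-0.16,1.7],[-0.15,-0.16,2.0],[-0.15,-0.16,2.2],[-0.15,-0.16,2.2]], angular=[[0,0,0],[0,0,0],[0,0,0],[0,0,0],[0,0,0],[0,0,0],[0,0,0],[0,0,0],[0,0,0],[0,0,0]], fingers=[3,3,3,3,3,3,3,3,3,3])

```text
time: 17.9
eef_pos: [0.4786, 0.3239, 0.0592]
tool_rot: [2.836, 1.345, 0.009]
wrist_force: [1.4, 0.8, -0.4]
gripper_width: 0.42
```

```bash
python3 - <<'E'
from h import *
s=st(); to((.4792,.3241,.058)); shot("side","s13",(200,80,290,180),6)
E
```

```text
{'time': 17.9, 'qpos': [0.403, 0.7321, 1.6894, -0.0039, 0.7142, -0.4798], 'eef_pos': [0.4786, 0.3239, 0.0592], 'tool_rot': [2.836, 1.345, 0.0092], 'wrist_force': [1.4304, 0.7931, -0.4273], 'gripper_width': 0.4196}
delta [0.05 0.04 0.12] turn None
```

View pics/s13.png

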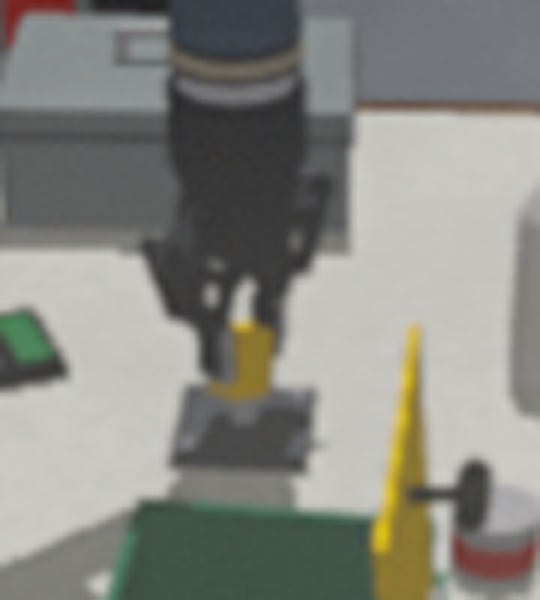

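Call:
send_rows(delta_pos=[[0,0,0.1],[0,0,0.1],[0,0,0.1],[0,0,0.1],[0,0,0.1]], angular=[[0,0,0],[0,0,0],[0,0,0],[0,0,0],[0,0,0]], fingers=[4.2,4.5,5,5,5])

```text
time: 18.45
eef_pos: [0.4787, 0.324, 0.0584]
tool_rot: [2.836, 1.345, 0.01]
wrist_force: [-0.1, 0.4, -0.0]
gripper_width: 0.586
```

```bash
python3 - <<'E'
from h import *
s=st(); to((.4792,.3241,.058)); shot("side","s14",(200,80,290,180),6);shot("wrist","w14",(160,90,360,290),3.9)
E
```

```text
{'time': 18.45, 'qpos': [0.403, 0.7333, 1.6895, -0.0039, 0.7123, -0.4798], 'eef_pos': [0.4787, 0.324, 0.0584], 'tool_rot': [2.836, 1.345, 0.01], 'wrist_force': [-0.1325, 0.4271, -0.033], 'gripper_width': 0.5862}
delta [0.04 0.03 0.04] turn None
```

View pics/s14.png

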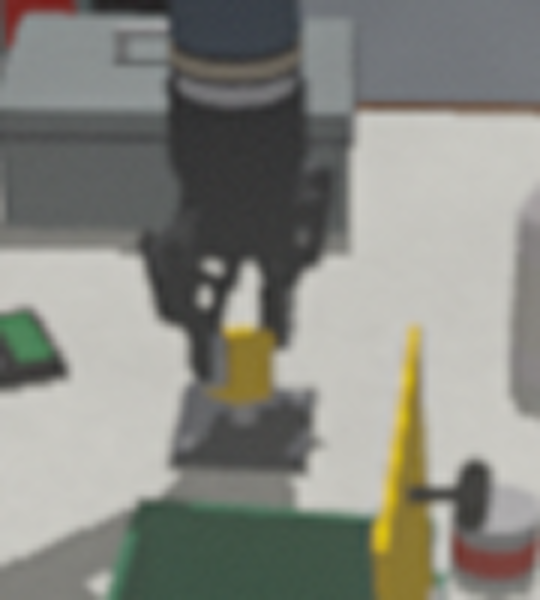

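View pics/w14.png

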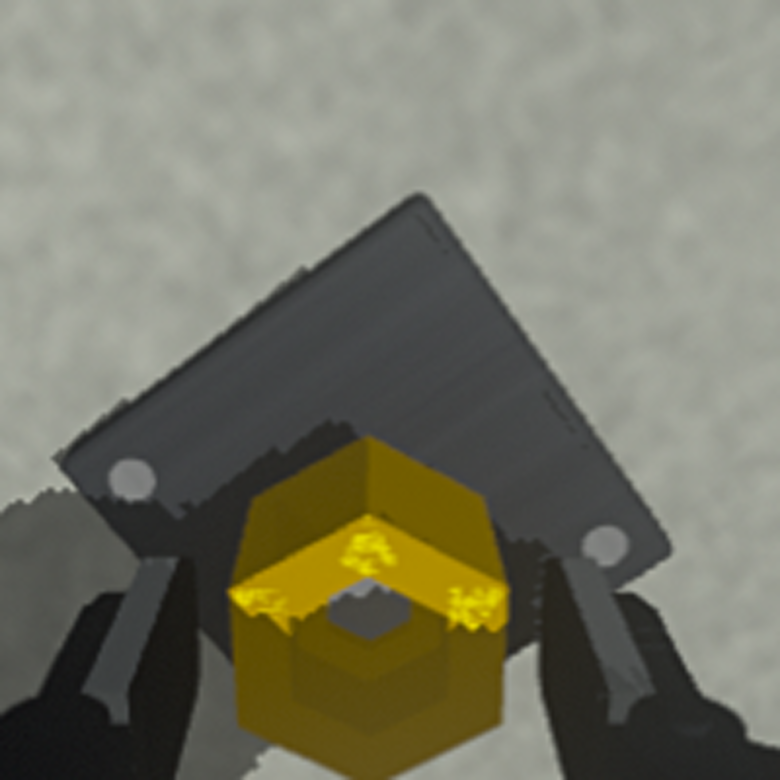

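Call:
send_rows(delta_pos=[[0,0,0],[0,0,0],[0,0,0],[0,0,0],[0,0,-2],[0,0,-6],[0,0,-11],[0,0,-16],[0,0,-19],[0,0,-19]], angular=[[0,0,0],[0,0,0],[0,0,0],[0,0,0],[0,0,0],[0,0,0],[0,0,0],[0,0,0],[0,0,0],[0,0,0]], fingers=[3,3,3,3,3,3,3,3,3,3])

```text
time: 19.55
eef_pos: [0.4801, 0.3252, 0.2537]
tool_rot: [2.835, 1.345, 0.028]
wrist_force: [-0.8, -0.1, -0.8]
gripper_width: 0.412
```

```bash
python3 - <<'E'
from h import *
s=st(); to((.511,-.235,.25),.888)
E
```

```text
{'time': 19.55, 'qpos': [0.404, 0.4505, 1.5511, -0.0028, 1.1223, -0.4806], 'eef_pos': [0.4801, 0.3252, 0.2537], 'tool_rot': [2.8354, 1.345, 0.0277], 'wrist_force': [-0.8481, -0.1196, -0.8419], 'gripper_width': 0.4124}
delta [-41.44  37.83   0.16] turn [ 0.01  -0.015 -0.002]
```

Call:
send_rows(delta_pos=[[-3.5,3.2,0],[-7.1,6.5,0],[-10.7,9.8,0],[-14.3,13,0],[-18,16.4,0],[-21.6,19.7,0],[-25.2,23,0],[-28.8,26.3,0],[-32.4,29.6,0],[-36,32.9,0]], angular=[[0.01,-0.015,0],[0.01,-0.015,0],[0.01,-0.015,0],[0.01,-0.015,0],[0.01,-0.015,0],[0.01,-0.015,0],[0.01,-0.015,0],[0.01,-0.015,0],[0.01,-0.015,0],[0.01,-0.015,0]], fingers=[3,3,3,3,3,3,3,3,3,3])

```text
time: 20.55
eef_pos: [0.5061, -0.1633, 0.2503]
tool_rot: [-2.837, -1.345, 0.003]
wrist_force: [1.5, -0.5, -0.2]
gripper_width: 0.416
```

```bash
python3 - <<'E'
from h import *
s=st(); to((.511,-.235,.032),.888); shot("wrist","w15")
E
```

```text
{'time': 20.55, 'qpos': [-0.5222, 0.3971, 1.6584, -0.0003, 1.0887, -1.4075], 'eef_pos': [0.5061, -0.1633, 0.2503], 'tool_rot': [-2.8369, -1.3451, 0.0026], 'wrist_force': [1.5168, -0.5284, -0.248], 'gripper_width': 0.4157}
delta [-5.23  4.97 21.82] turn [-0.002  0.001 -0.003]
```

View pics/w15.png

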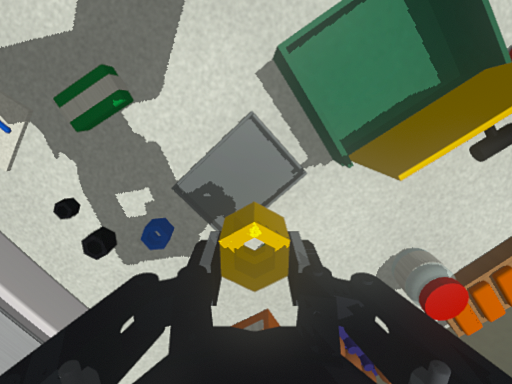

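Call:
send_rows(delta_pos=[[-3,3,3],[-5.2,5,7],[-5.2,5,12],[-5.2,5,17],[-5.2,5,20.5],[-5.2,5,21.7],[-5.2,5,21.7],[-5.2,5,21.7],[-5.2,5,21.7],[-5.2,5,21.7]], angular=[[0,0,0],[0,0,0],[0,0,0],[0,0,0],[0,0,0],[0,0,0],[0,0,0],[0,0,0],[0,0,0],[0,0,0]], fingers=[3,3,3,3,3,3,3,4.5,5,5])

```text
time: 21.6
eef_pos: [0.5137, -0.2451, 0.0339]
tool_rot: [2.835, 1.337, -0.004]
wrist_force: [-1.4, 0.7, -0.2]
gripper_width: 0.587
```

Call:
send_rows(delta_pos=[[0,0,-2],[0,0,-5],[0,0,-10],[0,0,-15],[0,0,-15],[0,0,-15]], angular=[[0,0,0],[0,0,0],[0,0,0],[0,0,0],[0,0,0],[0,0,0]], fingers=[5.5,6,6,6,6,6])

```text
time: 22.2
eef_pos: [0.5142, -0.2442, 0.1853]
tool_rot: [2.833, 1.337, -0.001]
wrist_force: [-0.2, 0.2, -0.3]
gripper_width: 0.705
```

```bash
python3 - <<'E'
from h import *
s=st(); to((.511,-.235,.032),.888); shot("wrist","w16")
E
```

```text
{'time': 22.2, 'qpos': [-0.6371, 0.5278, 1.6387, -0.0064, 0.9671, -1.5152], 'eef_pos': [0.5142, -0.2442, 0.1853], 'tool_rot': [2.8326, 1.3365, -0.0013], 'wrist_force': [-0.171, 0.1528, -0.3116], 'gripper_width': 0.7047}
delta [ 0.59 -0.96 15.32] turn [ 0.008  0.005 -0.006]
```

View pics/w16.png

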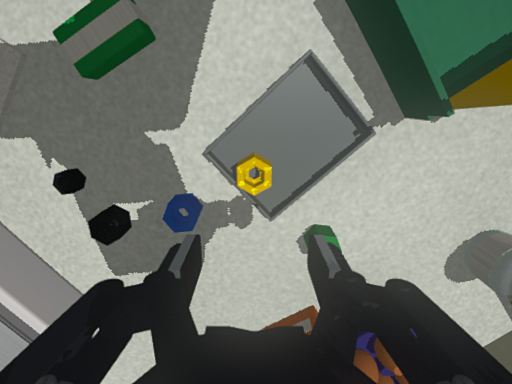

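```bash
python3 - <<'E'
from h import *
crop("w16","w16c",(190,40,400,240),3.6)
shot("side","s16"); crop("s16","s16c",(200,220,330,340),5)
E
```

```text
(no output)
```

View pics/w16c.png

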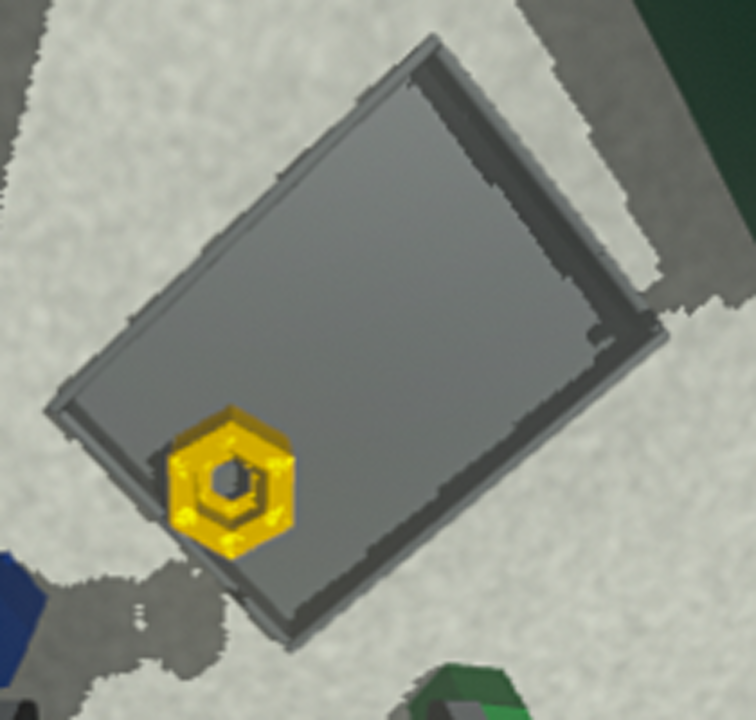

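View pics/s16c.png

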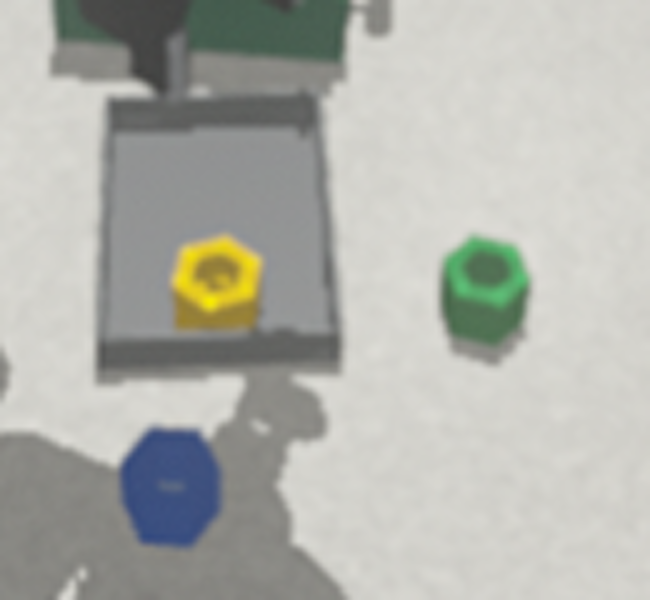

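```bash
python3 - <<'E'
from h import *
s=st(); to((.630,-.236,.13),.888)
E
```

```text
{'time': 22.3, 'qpos': [-0.6372, 0.5312, 1.6412, -0.0064, 0.9672, -1.5152], 'eef_pos': [0.5127, -0.2432, 0.1827], 'tool_rot': [2.8374, 1.3386, -0.0058], 'wrist_force': [0.2591, 0.1379, -0.0826], 'gripper_width': 0.703}
delta [8.05 8.58 5.25] turn [ 0.002  0.005 -0.006]
```

Call:
send_rows(delta_pos=[[3.5,3.7,0],[7,7.4,2],[8,8.6,5],[8,8.6,5.2],[8,8.6,5.2],[8,8.6,5.2],[8,8.6,5.2]], angular=[[0,0,0],[0,0,0],[0,0,0],[0,0,0],[0,0,0],[0,0,0],[0,0,0]], fingers=[6,6,6,6,6,6,6])

```text
time: 23.0
eef_pos: [0.6293, -0.237, 0.1316]
tool_rot: [2.837, 1.337, -0.005]
wrist_force: [-0.1, -0.8, 0.8]
gripper_width: 0.701
```

```bash
python3 - <<'E'
from h import *
st(); shot("wrist","w17"); crop("w17","w17c",(170,120,370,270),4)
E
```

```text
{'time': 23.0, 'qpos': [-0.5236, 0.7209, 1.3985, -0.0065, 1.02, -1.401], 'eef_pos': [0.6293, -0.237, 0.1316], 'tool_rot': [2.8374, 1.3371, -0.0051], 'wrist_force': [-0.1425, -0.7674, 0.7949], 'gripper_width': 0.7013}
```

View pics/w17c.png

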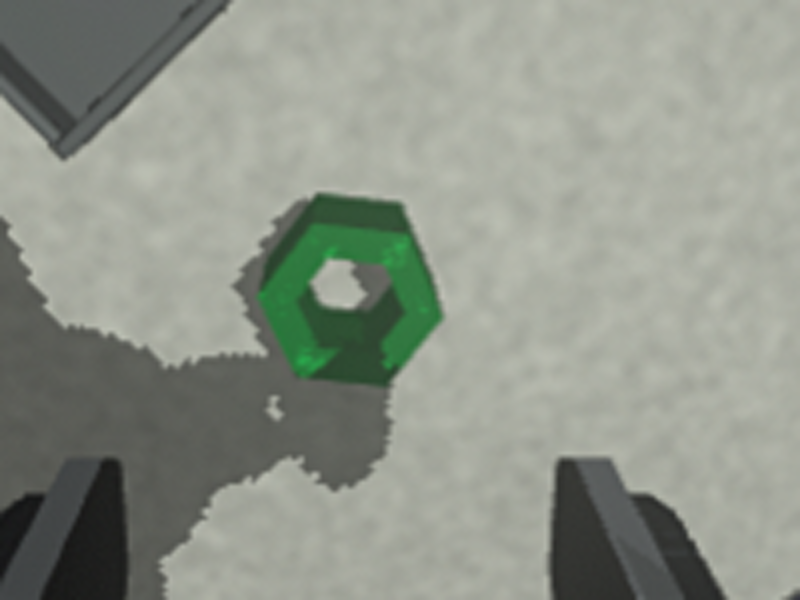

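```bash
python3 - <<'E'
from h import *
cen("w17",[(314,223),(412,234),(443,316),(388,386),(296,378),(260,296)],.03,(170,120),4,.022)
E
```

```text
cen [ 0.632  -0.2346] diag mm [np.float64(41.6), np.float64(42.4), np.float64(40.9)]
turn for flats (mod 60deg) -0.406 edges [-0.    0.04 -0.02 -0.03  0.03 -0.01]
delta [ 0.4  -0.   10.99] turn None
```

Call:
send_rows(delta_pos=[[0.4,0,3],[0.4,0,7],[0.4,0,10],[0.4,0,10.9],[0.4,0,10.9],[0.4,0,10.9],[0.4,0,10.9],[0.4,0,10.9],[0.4,0,10.9],[0.4,0,10.9]], angular=[[0,0,-0.15],[0,0,-0.3],[0,0,-0.406],[0,0,-0.406],[0,0,-0.406],[0,0,-0.406],[0,0,-0.406],[0,0,-0.406],[0,0,-0.406],[0,0,-0.406]], fingers=[6,6,6,6,6,3,3,3,3,3])

```text
time: 24.05
eef_pos: [0.6336, -0.2355, 0.0254]
tool_rot: [2.507, 1.879, -0.003]
wrist_force: [-0.6, -0.1, 6.6]
gripper_width: 0.412
```

```bash
python3 - <<'E'
from h import *
s=st(); y=2*np.arctan2(s["tool_rot"][1],s["tool_rot"][0]); print("yaw",y)
ty=np.array([np.sin(y),-np.cos(y)]); tx=np.array([np.cos(y),np.sin(y)]); 
c=np.array([.632,-.2346])-s["eef_pos"][:2]; print("bush off tool", c@tx*1000,c@ty*1000)
p=np.array([.4792,.3241]) # tcp when yellow ok
q=p+ty*.055; print(q); to((*q,.28),y)
E
```

```text
{'time': 24.05, 'qpos': [-0.5185, 0.8684, 1.4315, -0.0075, 0.8343, -1.7998], 'eef_pos': [0.6336, -0.2355, 0.0254], 'tool_rot': [2.5068, 1.8786, -0.0034], 'wrist_force': [-0.588, -0.1018, 6.5868], 'gripper_width': 0.4123}
yaw 1.2862602794439935
bush off tool 0.46103195614966447 -1.772493378419904
[0.53198856 0.30866083]
delta [ 49.2  -24.87 -25.96] turn [ 0.006  0.007 -0.   ]
```

Call:
send_rows(delta_pos=[[0,0,-4],[0,0,-9],[0,0,-14],[0,0,-19],[2,-1,-23],[6,-3,-25],[10.4,-5.3,-25],[14.8,-7.5,-25],[19.2,-9.7,-25],[23.6,-12,-25]], angular=[[0,0,0],[0,0,0],[0,0,0],[0,0,0],[0,0,0],[0,0,0],[0,0,0],[0,0,0],[0,0,0],[0,0,0]], fingers=[3,3,3,3,3,3,3,3,3,3])

```text
time: 25.05
eef_pos: [0.5829, 0.0286, 0.2737]
tool_rot: [2.507, 1.877, -0.002]
wrist_force: [-0.4, 0.5, -0.0]
gripper_width: 0.417
```

```bash
python3 - <<'E'
from h import *
s=st(); to((.532,.3087,.078),1.286)
E
```

```text
{'time': 25.05, 'qpos': [-0.1386, 0.4382, 1.5095, -0.0084, 1.1879, -1.4209], 'eef_pos': [0.5829, 0.0286, 0.2737], 'tool_rot': [2.5069, 1.8772, -0.0019], 'wrist_force': [-0.3541, 0.4853, -0.0074], 'gripper_width': 0.4165}
delta [ 25.58 -12.91  19.31] turn [ 0.007  0.007 -0.001]
```

Call:
send_rows(delta_pos=[[4.4,-2.2,0],[8.8,-4.4,0],[13.2,-6.6,0],[17.6,-8.8,0],[22,-11,3],[25.5,-12.9,7],[25.5,-12.9,12],[25.5,-12.9,17],[25.5,-12.9,19.2],[25.5,-12.9,19.2]], angular=[[0,0,0],[0,0,0],[0,0,0],[0,0,0],[0.005,0.005,0],[0.005,0.005,0],[0.005,0.005,0],[0.005,0.005,0],[0.005,0.005,0],[0.005,0.005,0]], fingers=[3,3,3,3,3,3,3,3,3,3])

```text
time: 26.05
eef_pos: [0.528, 0.3068, 0.0746]
tool_rot: [-2.514, -1.883, 0.017]
wrist_force: [-0.7, -0.6, -0.7]
gripper_width: 0.412
```

Call:
send_rows(delta_pos=[[0,0,0],[0,0,0]], angular=[[0,0,0],[0,0,0]], fingers=[3,3])

```text
time: 26.25
eef_pos: [0.5289, 0.3071, 0.0763]
tool_rot: [2.514, 1.883, -0.013]
wrist_force: [0.4, -0.6, -0.2]
gripper_width: 0.417
```

```bash
python3 - <<'E'
from h import *
st(); shot("wrist","w18"); st(); crop("w18","w18c",(160,90,360,290),3.9)
E
```

```text
{'time': 26.25, 'qpos': [0.3448, 0.7369, 1.5846, -0.0037, 0.8278, -0.9382], 'eef_pos': [0.5289, 0.3071, 0.0763], 'tool_rot': [2.5144, 1.8828, -0.0128], 'wrist_force': [0.3814, -0.6458, -0.2126], 'gripper_width': 0.4168}
{'time': 26.3, 'qpos': [0.3447, 0.7363, 1.5843, -0.0038, 0.8274, -0.9382], 'eef_pos': [0.5293, 0.3071, 0.0768], 'tool_rot': [2.5141, 1.8825, -0.0108], 'wrist_force': [0.3093, 0.0821, -0.031], 'gripper_width': 0.4104}
```

View pics/w18c.png

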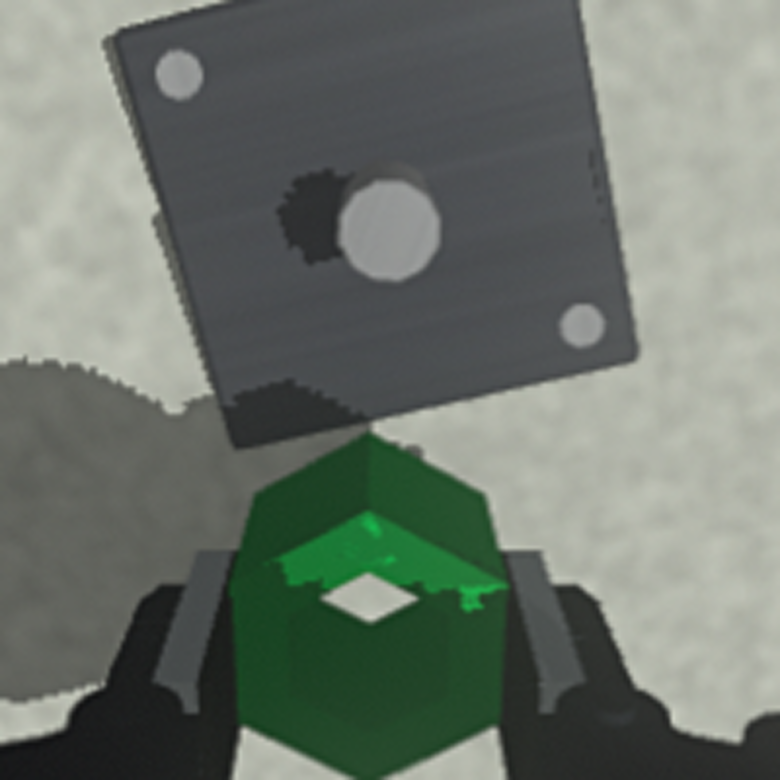

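```bash
cat >> h.py <<'E'
def fit(f,e,rot,grip,top,bot,pin,off=(160,90),s=3.9):
    """grip: TCP z minus bushing centre z. top: far, R, L, nearR, nearL; bot: far,R,L"""
    e=np.array(e); Rm=R.from_rotvec(rot).as_matrix()
    t=lambda q,z:(Rm.T@(pix(f,q[0]/s+off[0],q[1]/s+off[1],z)-e)*1000)[:2]
    zc=e[2]-grip
    T=np.array([t(q,zc+.015) for q in top])-np.array([[0,-20.8],[18,-10.4],[-18,-10.4],[18,10.4],[-18,10.4]])
    B=np.array([t(q,zc-.015) for q in bot])-np.array([[0,-20.8],[18,-10.4],[-18,-10.4]])
    p=t(pin,.046); c=(T.mean(0)+B.mean(0))/2
    print("top",T.round(1).tolist(),"bot",B.round(1).tolist()); print("c",c.round(2),"pin",p.round(2))
    d=p-c; g=e+Rm@np.array([*d/1000,0]); print("target TCP",g.round(4))
    return g
E
python3 - <<'E'
from h import *
g=fit("w18",[0.5289,0.3071,0.0763],[2.5144,1.8828,-.0128],.0104,[(369,512),(506,587),(232,588),(499,724),(239,724)],[(369,432),(485,493),(253,493)],(389,230))
to((*g[:2],.08),1.286)
E
```

```text
top [[1.0, -1.3], [0.8, -1.1], [1.1, -0.8], [0.7, -1.1], [1.2, -1.0]] bot [[1.0, -1.5], [1.2, -1.8], [0.9, -1.7]]
c [ 1.   -1.37] pin [  4.04 -52.56]
target TCP [0.4806 0.3244 0.0765]
delta [ 0.29 -5.16 -0.31] turn [-0.003  0.006 -0.001]
```

Call:
send_rows(delta_pos=[[0.3,-2.5,-0.5],[0.3,-4.5,-0.5],[0.3,-5.1,-0.5],[0.3,-5.1,-0.5],[0.3,-5.1,-0.5],[0.3,-5.1,-0.5],[0.3,-5.1,-0.5]], angular=[[0,0,0],[0,0,0],[0,0,0],[0,0,0],[0,0,0],[0,0,0],[0,0,0]], fingers=[3,3,3,3,3,3,3])

```text
time: 27.0
eef_pos: [0.4823, 0.3242, 0.082]
tool_rot: [2.515, 1.881, -0.009]
wrist_force: [-0.2, 0.2, -0.4]
gripper_width: 0.411
```

```bash
python3 - <<'E'
from h import *
st(); to((.4806,.3244,.062),1.286)
E
```

```text
{'time': 27.0, 'qpos': [0.4009, 0.7, 1.6645, -0.0035, 0.7827, -0.8812], 'eef_pos': [0.4823, 0.3242, 0.082], 'tool_rot': [2.5146, 1.8813, -0.0094], 'wrist_force': [-0.189, 0.2338, -0.4427], 'gripper_width': 0.4112}
delta [-0.02 -0.16  2.  ] turn [-0.003  0.005 -0.001]
```

Lower onto the pin, then release.

Call:
send_rows(delta_pos=[[0,-0.17,0],[0,-0.17,0],[0,-0.17,0.5],[0,-0.17,0.9],[0,-0.17,1.2],[0,-0.17,1.5],[0,-0.17,1.8],[0,-0.17,2.1],[0,-0.17,2.3],[0,-0.17,2.3]], angular=[[0,0.005,0],[0,0.005,0],[0,0.005,0],[0,0.005,0],[0,0.005,0],[0,0.005,0],[0,0.005,0],[0,0.005,0],[0,0.005,0],[0,0.005,0]], fingers=[3,3,3,3,3,3,3,3,3,3])

```text
time: 28.0
eef_pos: [0.4804, 0.3245, 0.0587]
tool_rot: [-2.514, -1.881, 0.004]
wrist_force: [0.9, -0.6, -0.5]
gripper_width: 0.416
```

Call:
send_rows(delta_pos=[[0,0,0],[0,0,0],[0,0,0],[0,0,0],[0,0,0]], angular=[[0,0,0],[0,0,0],[0,0,0],[0,0,0],[0,0,0]], fingers=[4.2,4.5,5,5,5])

```text
time: 28.5
eef_pos: [0.4805, 0.3245, 0.0588]
tool_rot: [-2.514, -1.881, 0.004]
wrist_force: [-0.6, 0.3, -0.5]
gripper_width: 0.584
```

```bash
python3 - <<'E'
from h import *
s=st(); to((.4806,.3244,.038),1.286); shot("side","s19",(200,80,290,180),6);shot("wrist","w19",(160,90,360,290),3.9)
E
```

```text
{'time': 28.5, 'qpos': [0.4008, 0.736, 1.6788, 0.0021, 0.7295, -0.8854], 'eef_pos': [0.4805, 0.3245, 0.0588], 'tool_rot': [-2.5139, -1.8808, 0.0036], 'wrist_force': [-0.5666, 0.2844, -0.4642], 'gripper_width': 0.5844}
delta [-0.01  0.02  2.08] turn [-0.003  0.001 -0.001]
```

View pics/s19.png

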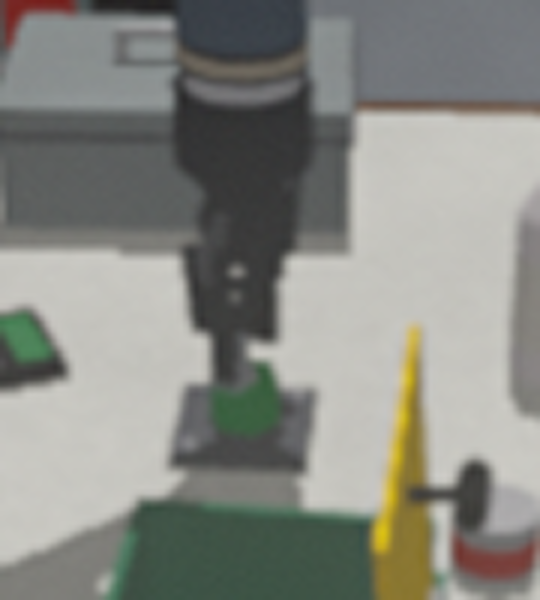

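View pics/w19.png

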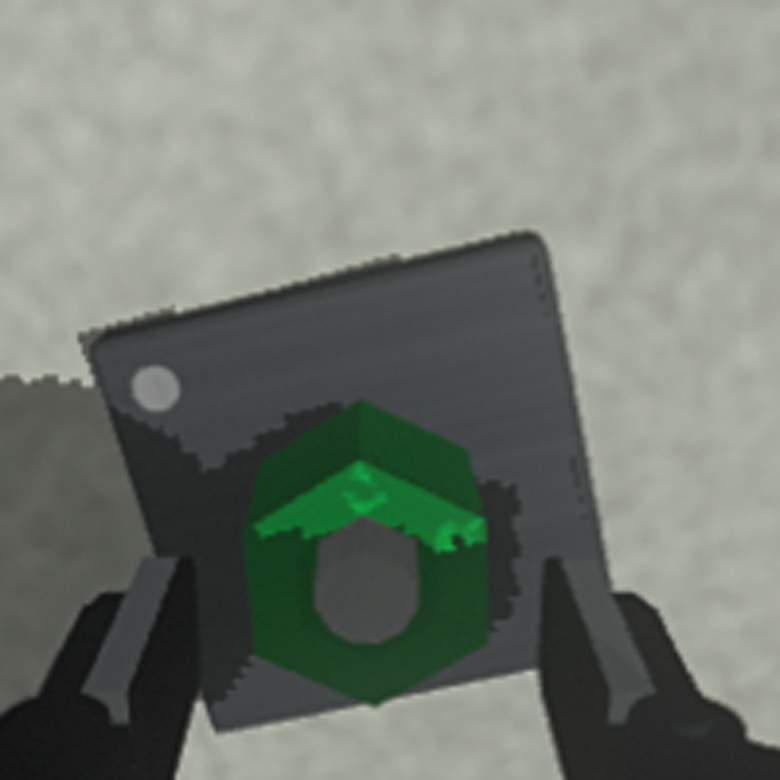

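Call:
send_rows(delta_pos=[[0,0,1],[0,0,2.1],[0,0,2.1],[0,0,2.1],[0,0,2.1],[0,0,2.1],[0,0,2.1],[0,0,2.1]], angular=[[0,0,0],[0,0,0],[0,0,0],[0,0,0],[0,0,0],[0,0,0],[0,0,0],[0,0,0]], fingers=[5,5,5,3,3,3,3,3])

```text
time: 29.4
eef_pos: [0.4804, 0.3246, 0.0379]
tool_rot: [-2.514, -1.881, 0.003]
wrist_force: [-0.1, -0.0, -0.7]
gripper_width: 0.417
```

```bash
cat >> h.py <<'E'
BC=np.array([.5034,.033]); BX=np.array([.9958,-.0919]); BY=np.array([.0919,.9958])
def bx(x,y): return BC+BX*x+BY*y
E
python3 - <<'E'
from h import *
s=st(); p=bx(-.025,-.045); print(p); to((*p,.25),1.286)
E
```

```text
{'time': 29.4, 'qpos': [0.4009, 0.771, 1.6843, 0.0022, 0.6888, -0.8855], 'eef_pos': [0.4804, 0.3246, 0.0379], 'tool_rot': [-2.5139, -1.8809, 0.0032], 'wrist_force': [-0.1427, -0.0464, -0.7284], 'gripper_width': 0.4169}
[ 0.4743695 -0.0095135]
delta [-32.23   8.79 -21.22] turn [-0.003  0.    -0.001]
```

Call:
send_rows(delta_pos=[[0,0,-4],[0,0,-9],[-2,0.5,-13],[-7,1.9,-14],[-12,3.3,-14],[-17,4.6,-14],[-22,6,-14],[-27,7.4,-14],[-32.2,8.8,-14],[-32.2,8.8,-14]], angular=[[0,0,0],[0,0,0],[0,0,0],[0,0,0],[0,0,0],[0,0,0],[0,0,0],[0,0,0],[0,0,0],[0,0,0]], fingers=[3,3,3,3,3,3,3,3,3,3])

```text
time: 30.4
eef_pos: [0.4748, -0.0134, 0.1782]
tool_rot: [2.52, 1.876, -0.003]
wrist_force: [0.5, 0.9, -1.2]
gripper_width: 0.414
```

Call:
send_rows(delta_pos=[[0,0,0],[0,0,0]], angular=[[0,0,0],[0,0,0]], fingers=[3,3])

```text
time: 30.6
eef_pos: [0.4748, -0.0132, 0.1783]
tool_rot: [-2.521, -1.875, 0.002]
wrist_force: [0.3, -0.1, -0.1]
gripper_width: 0.416
```

```bash
python3 - <<'E'
from h import *
s=st(); p=bx(-.025,-.045); to((*p,.033),1.286); shot("wrist","w20")
E
```

```text
{'time': 30.6, 'qpos': [-0.263, 0.4339, 1.8693, -0.0013, 0.8394, -1.541], 'eef_pos': [0.4748, -0.0132, 0.1783], 'tool_rot': [-2.5208, -1.8746, 0.0022], 'wrist_force': [0.3143, -0.1314, -0.0965], 'gripper_width': 0.4156}
delta [ 0.35 -0.13 14.53] turn [-0.001  0.001 -0.007]
```

View pics/w20.png

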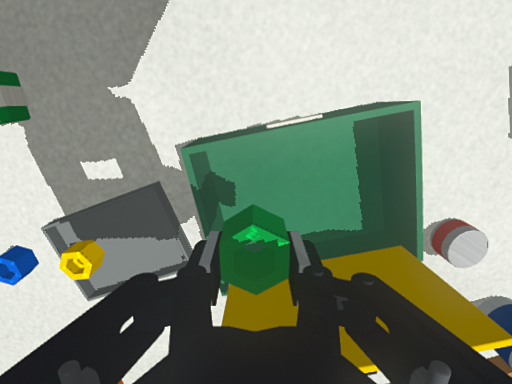

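Call:
send_rows(delta_pos=[[0.4,-0.1,4],[0.4,-0.1,8],[0.4,-0.1,12],[0.4,-0.1,14.3],[0.4,-0.1,14.4],[0.4,-0.1,14.4],[0.4,-0.1,14.4],[0.4,-0.1,14.4],[0.4,-0.1,14.4]], angular=[[0,0,0],[0,0,0],[0,0,0],[0,0,0],[0,0,0],[0,0,0],[0,0,0],[0,0,0],[0,0,0]], fingers=[3,3,3,3,3,4.2,4.8,4.8,4.8])

```text
time: 31.55
eef_pos: [0.4734, -0.0029, 0.0361]
tool_rot: [-2.515, -1.876, 0.0]
wrist_force: [0.5, 23.3, 14.3]
gripper_width: 0.559
```

Call:
send_rows(delta_pos=[[0,0,-2],[0,0,-5],[0,0,-10],[0,0,-15],[0,0,-19],[0,0,-19],[0,0,-19]], angular=[[0,0,0],[0,0,0],[0,0,0],[0,0,0],[0,0,0],[0,0,0],[0,0,0]], fingers=[4.8,4.8,4.8,5,6,6,6])

```text
time: 32.25
eef_pos: [0.4743, -0.0023, 0.2278]
tool_rot: [-2.515, -1.881, -0.004]
wrist_force: [0.2, 0.2, -0.4]
gripper_width: 0.703
```

```bash
python3 - <<'E'
from h import *
s=st(); shot("wrist","w21"); shot("side","s21")
E
```

```text
{'time': 32.25, 'qpos': [-0.2427, 0.3514, 1.821, 0.0031, 0.9683, -1.5284], 'eef_pos': [0.4743, -0.0023, 0.2278], 'tool_rot': [-2.5153, -1.8806, -0.0038], 'wrist_force': [0.1774, 0.196, -0.3867], 'gripper_width': 0.7026}
```

View pics/w21.png

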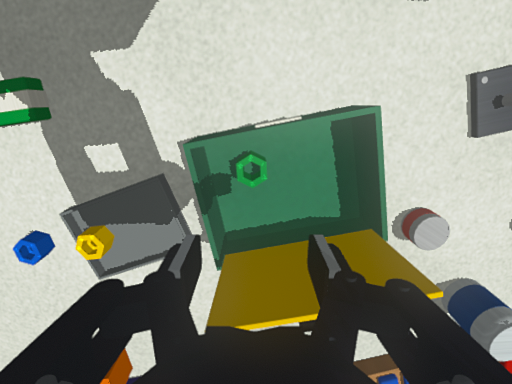

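View pics/s21.png

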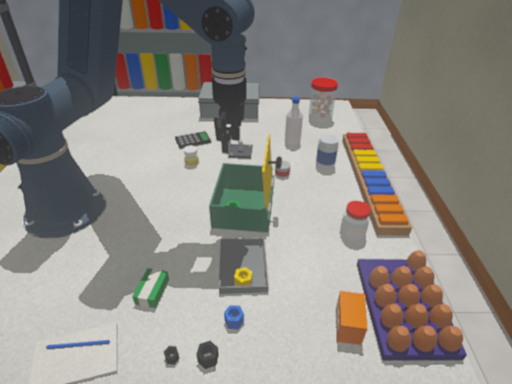

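```bash
python3 - <<'E'
from h import *
crop("s21","s21c",(150,290,330,384),4)
p=pix("s21",234,313,.03);print(p, pix("w21",37,248,.03)); st(); to((p[0]+.003,p[1]+.005,.2),.888)
E
```

```text
[ 0.49624021 -0.33847105  0.03      ] [ 0.4929819  -0.31921639  0.03      ]
{'time': 32.35, 'qpos': [-0.2437, 0.3552, 1.8232, 0.0031, 0.9683, -1.5286], 'eef_pos': [0.4729, -0.0024, 0.2255], 'tool_rot': [-2.5124, -1.8768, 0.002], 'wrist_force': [0.0, -0.8521, 0.4618], 'gripper_width': 0.7017}
delta [-31.    11.93   2.41] turn [-0.006 -0.001  0.395]
```

View pics/s21c.png

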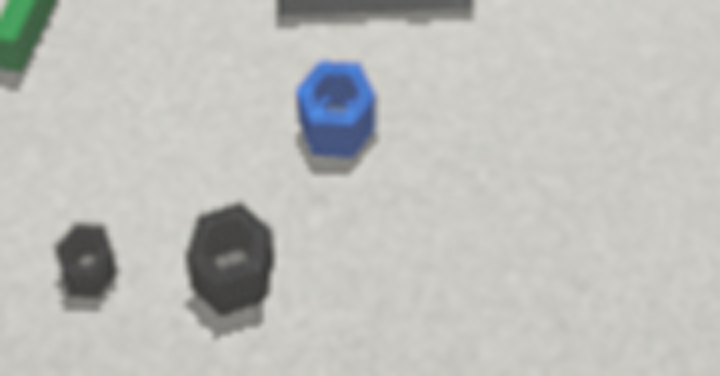

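Call:
send_rows(delta_pos=[[-4.6,1.8,0],[-9.2,3.6,0],[-13.8,5.3,0],[-18.4,7,0],[-23,8.8,1],[-27.6,10.6,4],[-31,11.9,8],[-31,11.9,9.4],[-31,11.9,9.4],[-31,11.9,9.4]], angular=[[0,0,0],[0,0,0.1],[0,0,0.2],[0,0,0.3],[0,0,0.4],[0,0,0.4],[0,0,0.4],[0,0,0.4],[0,0,0.4],[0,0,0.4]], fingers=[6,6,6,6,6,6,6,6,6,6])

```text
time: 33.35
eef_pos: [0.4977, -0.3317, 0.1284]
tool_rot: [-2.831, -1.338, 0.006]
wrist_force: [0.5, 1.0, -0.0]
gripper_width: 0.703
```

```bash
python3 - <<'E'
from h import *
st(); shot("wrist","w22"); crop("w22","w22c",(170,120,370,270),4)
E
```

```text
{'time': 33.35, 'qpos': [-0.7744, 0.6465, 1.5933, -0.0002, 0.9124, -1.6575], 'eef_pos': [0.4977, -0.3317, 0.1284], 'tool_rot': [-2.8313, -1.3383, 0.0059], 'wrist_force': [0.4922, 1.0245, -0.0343], 'gripper_width': 0.7033}
```

View pics/w22c.png

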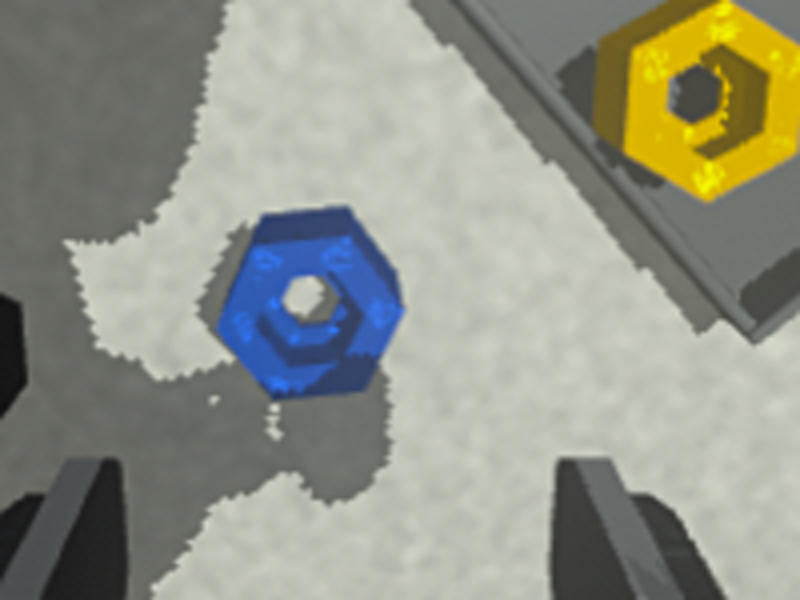

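```bash
python3 - <<'E'
from h import *
cen("w22",[(258,246),(350,238),(404,310),(366,390),(277,399),(218,325)],.03,(170,120),4,.022)
E
```

```text
cen [ 0.4956 -0.336 ] diag mm [np.float64(40.8), np.float64(40.7), np.float64(41.1)]
turn for flats (mod 60deg) 0.429 edges [ 0.01 -0.01 -0.02 -0.01 -0.01  0.04]
delta [-0.51  0.12 10.78] turn None
```

Call:
send_rows(delta_pos=[[-0.5,0.1,3],[-0.5,0.1,6],[-0.5,0.1,9],[-0.5,0.1,10.7],[-0.5,0.1,10.7],[-0.5,0.1,10.7],[-0.5,0.1,10.7],[-0.5,0.1,10.7],[-0.5,0.1,10.7],[-0.5,0.1,10.7]], angular=[[0,0,0.15],[0,0,0.3],[0,0,0.43],[0,0,0.43],[0,0,0.43],[0,0,0.43],[0,0,0.43],[0,0,0.43],[0,0,0.43],[0,0,0.43]], fingers=[6,6,6,6,6,3,3,3,3,3])

```text
time: 34.4
eef_pos: [0.4967, -0.3364, 0.0249]
tool_rot: [-3.057, -0.706, 0.003]
wrist_force: [1.2, 1.6, 6.8]
gripper_width: 0.404
```

```bash
python3 - <<'E'
from h import *
s=st(); y=2*np.arctan2(s["tool_rot"][1],s["tool_rot"][0]); print("yaw",y)
ty=np.array([np.sin(y),-np.cos(y)]); q=np.array([.48,.3243])+ty*.053; print(q); to((*q,.28),y)
E
```

```text
{'time': 34.4, 'qpos': [-0.7815, 0.8081, 1.6322, 0.0004, 0.7054, -1.2359], 'eef_pos': [0.4967, -0.3364, 0.0249], 'tool_rot': [-3.0574, -0.7064, 0.0031], 'wrist_force': [1.2218, 1.6108, 6.7565], 'gripper_width': 0.404}
yaw -5.829082026178961
[0.5032488 0.2766713]
delta [ 27.45 -54.91 -25.33] turn [-0.004  0.001 -0.   ]
```

Call:
send_rows(delta_pos=[[0,0,-4],[0,0,-9],[0,0,-14],[1,-2,-17.5],[3,-6,-17.5],[5,-10.4,-17.5],[7.3,-14.8,-17.5],[9.5,-19.2,-17.5],[11.8,-23.6,-17.5],[14,-28,-17.5]], angular=[[0,0,0],[0,0,0],[0,0,0],[0,0,0],[0,0,0],[0,0,0],[0,0,0],[0,0,0],[0,0,0],[0,0,0]], fingers=[3,3,3,3,3,3,3,3,3,3])

```text
time: 35.4
eef_pos: [0.5, -0.0222, 0.2016]
tool_rot: [-3.058, -0.706, 0.001]
wrist_force: [0.5, 0.1, -0.3]
gripper_width: 0.411
```

```bash
python3 - <<'E'
from h import *
s=st(); to((.5032,.2767,.078),.454)
E
```

```text
{'time': 35.4, 'qpos': [-0.2692, 0.425, 1.7861, 0.0028, 0.9321, -0.7244], 'eef_pos': [0.5, -0.0222, 0.2016], 'tool_rot': [-3.0585, -0.7056, 0.0006], 'wrist_force': [0.5406, 0.0798, -0.2948], 'gripper_width': 0.4114}
delta [ 13.37 -26.69  12.44] turn [-0.003 -0.    -0.001]
```

Call:
send_rows(delta_pos=[[2.2,-4.4,0],[4.4,-8.8,0],[6.6,-13.2,0],[8.8,-17.6,0],[11,-22,0],[13.4,-26.7,1],[13.4,-26.7,5],[13.4,-26.7,10],[13.4,-26.7,12.3],[13.4,-26.7,12.3]], angular=[[0,0,0],[0,0,0],[0,0,0],[0,0,0],[0,0,0],[0,0,0],[0,0,0],[0,0,0],[0,0,0],[0,0,0]], fingers=[3,3,3,3,3,3,3,3,3,3])

```text
time: 36.4
eef_pos: [0.5006, 0.2762, 0.0764]
tool_rot: [-3.059, -0.706, 0.013]
wrist_force: [-0.7, -0.3, 0.5]
gripper_width: 0.415
```

Call:
send_rows(delta_pos=[[0,0,0],[0,0,0],[0,0,0]], angular=[[0,0,0],[0,0,0],[0,0,0]], fingers=[3,3,3])

```text
time: 36.7
eef_pos: [0.5019, 0.2764, 0.0783]
tool_rot: [-3.059, -0.706, 0.007]
wrist_force: [0.5, 0.0, 1.3]
gripper_width: 0.414
```

```bash
python3 - <<'E'
from h import *
st(); shot("wrist","w23"); st(); crop("w23","w23c",(160,90,360,290),3.9)
E
```

```text
{'time': 36.7, 'qpos': [0.3071, 0.6983, 1.6889, 0.004, 0.7585, -0.1495], 'eef_pos': [0.5019, 0.2764, 0.0783], 'tool_rot': [-3.0587, -0.706, 0.0069], 'wrist_force': [0.5211, 0.0244, 1.2862], 'gripper_width': 0.4139}
{'time': 36.75, 'qpos': [0.3072, 0.6985, 1.6891, 0.004, 0.7584, -0.1495], 'eef_pos': [0.5017, 0.2764, 0.0782], 'tool_rot': [-3.0587, -0.7061, 0.0073], 'wrist_force': [-0.62, -0.6376, -0.243], 'gripper_width': 0.4166}
```

View pics/w23c.png

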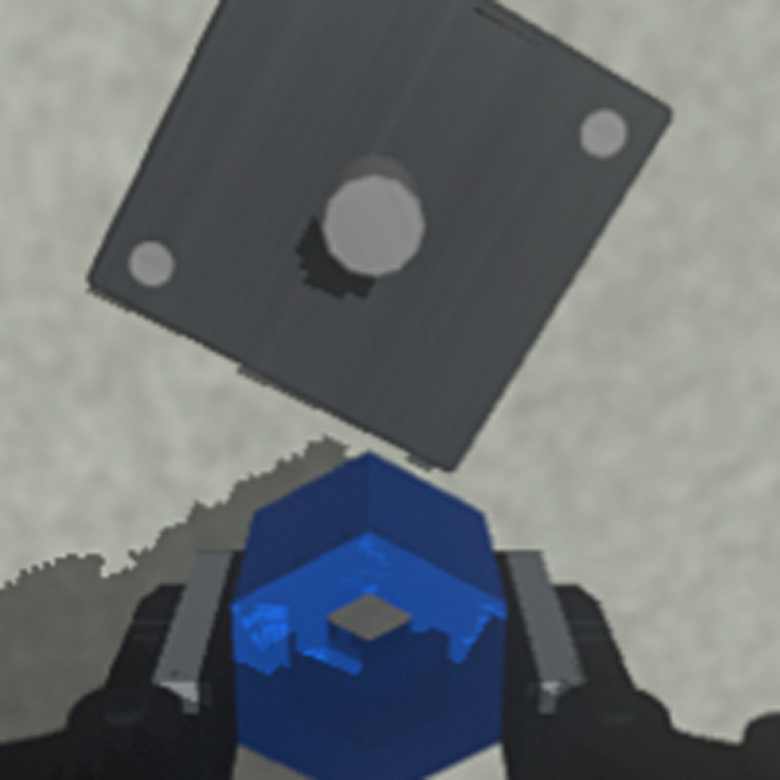

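```bash
python3 - <<'E'
from h import *
g=fit("w23",[0.5019,0.2764,0.0783],[-3.0587,-.706,.0069],.0099,[(369,533),(506,609),(232,609),(500,743),(238,743)],[(369,452),(485,515),(253,515)],(374,225))
to((*g[:2],.082),.454)
E
```

```text
top [[0.7, 0.7], [0.6, 1.2], [0.8, 1.2], [0.6, 0.9], [0.7, 1.0]] bot [[0.7, 0.9], [0.9, 1.0], [0.5, 1.1]]
c [0.67 1.01] pin [  1.47 -53.71]
target TCP [0.4786 0.3259 0.0785]
delta [ 0.09 -5.46 -0.36] turn [-0.003  0.004 -0.   ]
```

Call:
send_rows(delta_pos=[[0.1,-2.5,-0.4],[0.1,-4.5,-0.4],[0.1,-5.5,-0.4],[0.1,-5.5,-0.4],[0.1,-5.5,-0.4],[0.1,-5.5,-0.4],[0.1,-5.5,-0.4]], angular=[[0,0,0],[0,0,0],[0,0,0],[0,0,0],[0,0,0],[0,0,0],[0,0,0]], fingers=[3,3,3,3,3,3,3])

```text
time: 37.45
eef_pos: [0.479, 0.3256, 0.0823]
tool_rot: [-3.059, -0.704, 0.007]
wrist_force: [-0.2, -0.3, -1.3]
gripper_width: 0.41
```

```bash
python3 - <<'E'
from h import *
st(); to((.4786,.3259,.059),.454)
E
```

```text
{'time': 37.45, 'qpos': [0.4026, 0.6971, 1.6712, 0.0044, 0.7775, -0.0532], 'eef_pos': [0.479, 0.3256, 0.0823], 'tool_rot': [-3.0592, -0.7045, 0.0073], 'wrist_force': [-0.2454, -0.3014, -1.3312], 'gripper_width': 0.4101}
delta [-0.01 -0.04  2.33] turn [-0.003  0.004 -0.001]
```

Call:
send_rows(delta_pos=[[0,0,0.4],[0,0,0.8],[0,0,1.1],[0,0,1.4],[0,0,1.7],[0,0,2.0],[0,0,2.3],[0,0,2.3],[0,0,2.3],[0,0,2.3]], angular=[[0,0,0],[0,0,0],[0,0,0],[0,0,0],[0,0,0],[0,0,0],[0,0,0],[0,0,0],[0,0,0],[0,0,0]], fingers=[3,3,3,3,3,3,3,3,3,3])

```text
time: 38.45
eef_pos: [0.479, 0.3257, 0.0594]
tool_rot: [-3.059, -0.705, 0.007]
wrist_force: [-0.1, 0.2, -0.3]
gripper_width: 0.417
```

Call:
send_rows(delta_pos=[[0,0,0],[0,0,0],[0,0,0],[0,0,0],[0,0,0]], angular=[[0,0,0],[0,0,0],[0,0,0],[0,0,0],[0,0,0]], fingers=[4.2,4.5,5,5,5])

```text
time: 38.95
eef_pos: [0.479, 0.3257, 0.0595]
tool_rot: [-3.059, -0.705, 0.007]
wrist_force: [-0.0, 0.4, -0.1]
gripper_width: 0.586
```

```bash
python3 - <<'E'
from h import *
s=st(); shot("side","s24",(200,80,290,180),6);shot("wrist","w24",(160,90,360,290),3.9)
E
```

```text
{'time': 38.95, 'qpos': [0.4028, 0.7346, 1.6795, 0.0046, 0.7314, -0.0533], 'eef_pos': [0.479, 0.3257, 0.0595], 'tool_rot': [-3.0592, -0.7046, 0.0068], 'wrist_force': [-0.0261, 0.4191, -0.0755], 'gripper_width': 0.586}
```

View pics/s24.png

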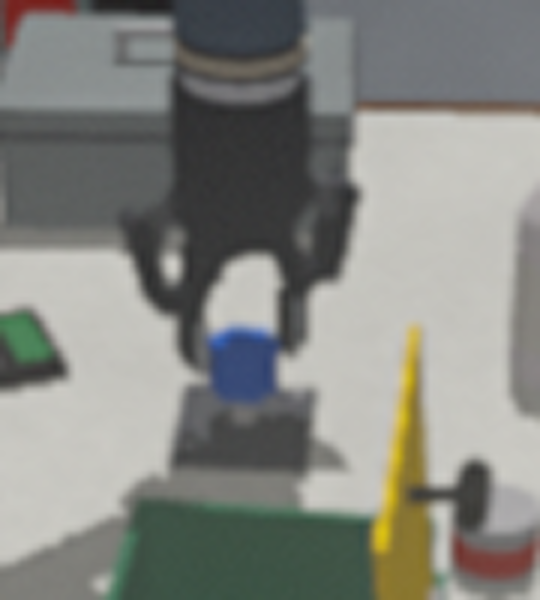

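View pics/w24.png

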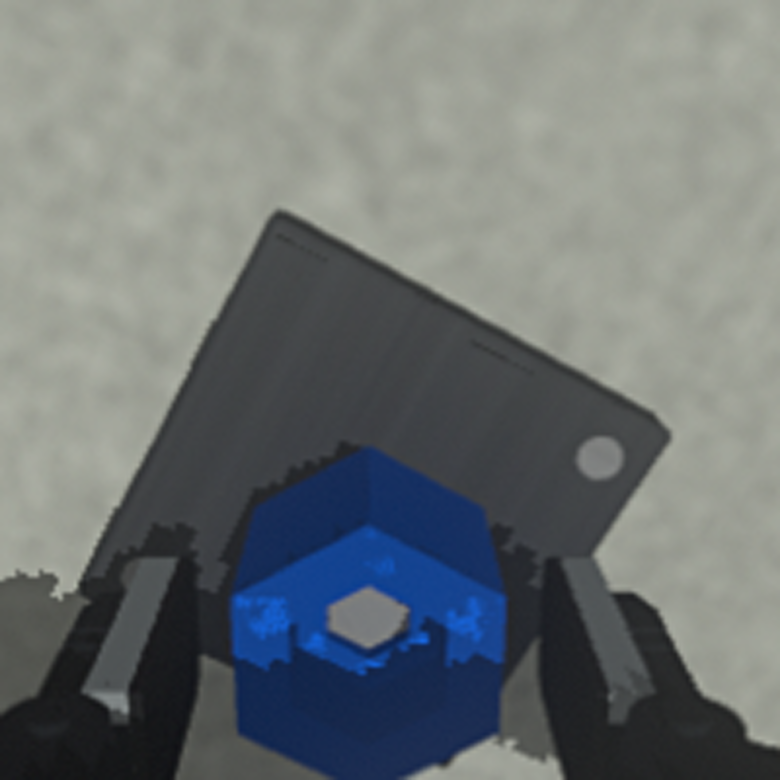

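Call:
send_rows(delta_pos=[[0,0,0],[0,0,0],[0,0,0],[0,0,0],[0,0,-2],[0,0,-6],[0,0,-11],[0,0,-14],[0,0,-14],[0,0,-14]], angular=[[0,0,0],[0,0,0],[0,0,0],[0,0,0],[0,0,0],[0,0,0],[0,0,0],[0,0,0],[0,0,0],[0,0,0]], fingers=[3,3,3,3,3,3,3,3,3,3])

```text
time: 40.05
eef_pos: [0.4795, 0.3255, 0.1998]
tool_rot: [-3.059, -0.705, 0.005]
wrist_force: [-0.1, 0.3, 0.0]
gripper_width: 0.413
```

```bash
python3 - <<'E'
from h import *
s=st(); to((.511,-.155,.2),.454)
E
```

```text
{'time': 40.05, 'qpos': [0.4021, 0.5237, 1.5932, 0.0036, 1.0277, -0.0525], 'eef_pos': [0.4795, 0.3255, 0.1998], 'tool_rot': [-3.059, -0.7046, 0.0054], 'wrist_force': [-0.0527, 0.2505, 0.0052], 'gripper_width': 0.4132}
delta [-18.19  44.58  -0.11] turn [-0.003  0.003 -0.001]
```

Call:
send_rows(delta_pos=[[-1.8,4.5,0],[-3.6,9,0],[-5.4,13.4,0],[-7.3,17.8,0],[-9.1,22.2,0],[-10.9,26.7,0],[-12.7,31.2,0],[-14.5,35.6,0],[-16.4,40,0],[-18.2,44.6,0]], angular=[[0,0,0],[0,0,0],[0,0,0],[0,0,0],[0,0,0],[0,0,0],[0,0,0],[0,0,0],[0,0,0],[0,0,0]], fingers=[3,3,3,3,3,3,3,3,3,3])

```text
time: 41.05
eef_pos: [0.5092, -0.1563, 0.1966]
tool_rot: [-3.055, -0.703, 0.011]
wrist_force: [-0.2, -0.1, -0.3]
gripper_width: 0.415
```

Call:
send_rows(delta_pos=[[0,0,0],[0,0,0]], angular=[[0,0,0],[0,0,0]], fingers=[3,3])

```text
time: 41.25
eef_pos: [0.5076, -0.1569, 0.1942]
tool_rot: [-3.053, -0.697, 0.017]
wrist_force: [-0.2, 0.7, -0.1]
gripper_width: 0.413
```

```bash
python3 - <<'E'
from h import *
s=st(); to((.511,-.155,.034),.454)
E
```

```text
{'time': 41.25, 'qpos': [-0.5103, 0.4775, 1.7099, 0.0, 0.9693, -0.9595], 'eef_pos': [0.5076, -0.1569, 0.1942], 'tool_rot': [-3.0528, -0.6973, 0.0174], 'wrist_force': [-0.2308, 0.6927, -0.1377], 'gripper_width': 0.4134}
delta [ 0.53  0.17 16.01] turn [-0.012  0.009 -0.005]
```

Call:
send_rows(delta_pos=[[0.3,0.1,4],[0.4,0.1,9],[0.4,0.1,14],[0.4,0.1,16],[0.4,0.1,16],[0.4,0.1,16],[0.4,0.1,16],[0.4,0.1,16],[0.4,0.1,16]], angular=[[-0.01,0.01,0],[-0.01,0.01,0],[-0.01,0.01,0],[-0.01,0.01,0],[-0.01,0.01,0],[-0.01,0.01,0],[-0.01,0.01,0],[-0.01,0.01,0],[-0.01,0.01,0]], fingers=[3,3,3,3,3,4.2,5,5,5])

```text
time: 42.15
eef_pos: [0.5099, -0.1548, 0.0348]
tool_rot: [-3.061, -0.7, -0.003]
wrist_force: [-0.1, 0.1, 0.4]
gripper_width: 0.583
```

Call:
send_rows(delta_pos=[[0,0,-2],[0,0,-5],[0,0,-10],[0,0,-15],[0,0,-15],[0,0,-15]], angular=[[0,0,0],[0,0,0],[0,0,0],[0,0,0],[0,0,0],[0,0,0]], fingers=[5,5,6,6,6,6])

```text
time: 42.75
eef_pos: [0.5103, -0.1554, 0.1868]
tool_rot: [3.061, 0.7, 0.008]
wrist_force: [-1.2, 0.9, -0.6]
gripper_width: 0.7
```

```bash
python3 - <<'E'
from h import *
s=st(); shot("wrist","w25"); shot("side","s25"); crop("s25","s25c",(140,190,340,384),3.5)
st(); to((.456,-.414,.15),.888)
E
```

```text
{'time': 42.75, 'qpos': [-0.5066, 0.4844, 1.7249, 0.0032, 0.9277, -0.958], 'eef_pos': [0.5103, -0.1554, 0.1868], 'tool_rot': [3.0615, 0.6998, 0.008], 'wrist_force': [-1.1746, 0.8962, -0.5639], 'gripper_width': 0.6997}
{'time': 42.85, 'qpos': [-0.5068, 0.4883, 1.7273, 0.0032, 0.9278, -0.958], 'eef_pos': [0.5087, -0.1546, 0.1842], 'tool_rot': [-3.0596, -0.6992, -0.0005], 'wrist_force': [-0.3164, -0.2451, -0.703], 'gripper_width': 0.7018}
delta [-16.02  21.08   3.34] turn [-0.003 -0.002 -0.439]
```

View pics/s25c.png

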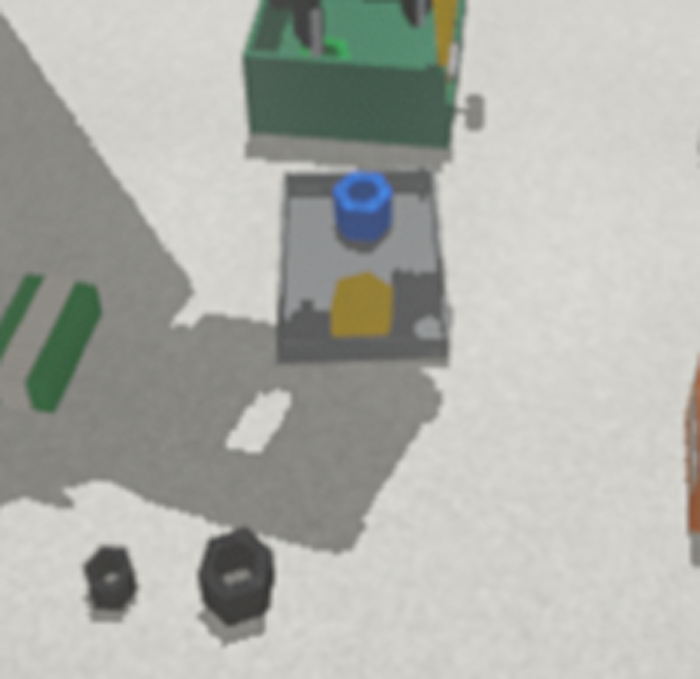

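View pics/w25.png

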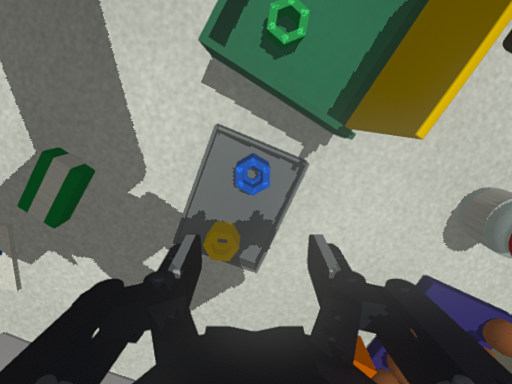

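Call:
send_rows(delta_pos=[[-2.7,3.5,0],[-5.4,7,0],[-8,10.5,0],[-10.6,14,0],[-13.3,17.5,1],[-16,21,3.3],[-16,21,4],[-16,21,4],[-16,21,4]], angular=[[0,0,-0.1],[0,0,-0.2],[0,0,-0.3],[0,0,-0.4],[0,0,-0.44],[0,0,-0.44],[0,0,-0.44],[0,0,-0.44],[0,0,-0.44]], fingers=[6,6,6,6,6,6,6,6,6])

```text
time: 43.75
eef_pos: [0.4552, -0.4112, 0.1419]
tool_rot: [-2.829, -1.349, -0.001]
wrist_force: [0.3, 0.7, 0.9]
gripper_width: 0.698
```

```bash
python3 - <<'E'
from h import *
st(); shot("wrist","w26"); im=np.load("pics/w26.npz")["p"]
c=im[100:300,120:380]; c=np.clip(c.astype(float)*1.0,0,255); c=(255*(c/255)**.45).astype(np.uint8)
cv2.imwrite("pics/w26c.png",cv2.resize(c,None,fx=3,fy=3,interpolation=cv2.INTER_CUBIC))
E
```

```text
{'time': 43.75, 'qpos': [-0.9176, 0.6428, 1.5472, 0.0025, 0.9586, -1.8087], 'eef_pos': [0.4552, -0.4112, 0.1419], 'tool_rot': [-2.8293, -1.3489, -0.0008], 'wrist_force': [0.3128, 0.6538, 0.9243], 'gripper_width': 0.6981}
```

View pics/w26c.png

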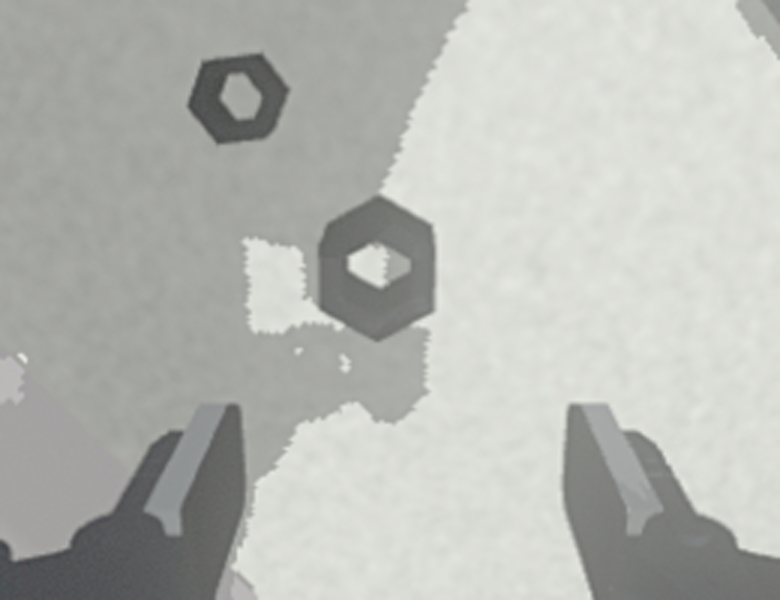

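```bash
python3 - <<'E'
from h import *
S=manip.read_state(); e=np.array([.4552,-.4112,.1419]);Rm=R.from_rotvec([-2.8293,-1.3489,-.0008]).as_matrix()
for q,d in [((376,341),(0,20.8)),((434,311),(18,10.4)),((320,311),(-18,10.4))]:
    t=(Rm.T@(pix("w26",q[0]/3+120,q[1]/3+100,.03)-e)*1000)[:2]; print(t,t-np.array(d))
st()
E
```

```text
[-7.72703109 20.73715947] [-7.72703109 -0.06284053]
[10.45645711 10.73171781] [-7.54354289  0.33171781]
[-25.0825746   10.67353051] [-7.0825746   0.27353051]
{'time': 43.8, 'qpos': [-0.9168, 0.6416, 1.5467, 0.0023, 0.9584, -1.8088], 'eef_pos': [0.4558, -0.4113, 0.1428], 'tool_rot': [-2.8304, -1.3509, -0.0013], 'wrist_force': [0.1301, 0.0898, 0.4495], 'gripper_width': 0.7002}
```

Call:
send_rows(delta_pos=[[-0.8,0,3],[-0.8,0,7],[-0.8,0,10],[-0.8,0,12],[-0.8,0,12],[-0.8,0,12],[-0.8,0,12],[-0.8,0,12],[-0.8,0,12],[-0.8,0,12]], angular=[[0,0,0],[0,0,0],[0,0,0],[0,0,0],[0,0,0],[0,0,0],[0,0,0],[0,0,0],[0,0,0],[0,0,0]], fingers=[6,6,6,6,6,3,3,3,3,3])

```text
time: 44.8
eef_pos: [0.4515, -0.4176, 0.0246]
tool_rot: [-2.833, -1.352, -0.003]
wrist_force: [1.2, 0.8, 7.0]
gripper_width: 0.416
```

```bash
python3 - <<'E'
from h import *
s=st(); y=2*np.arctan2(-s["tool_rot"][1],-s["tool_rot"][0]); print("yaw",y)
ty=np.array([np.sin(y),-np.cos(y)]); q=np.array([.48,.3248])+ty*.054; print(q); to((*q,.22),y)
E
```

```text
{'time': 44.8, 'qpos': [-0.929, 0.8196, 1.5934, 0.0034, 0.7306, -1.8221], 'eef_pos': [0.4515, -0.4176, 0.0246], 'tool_rot': [-2.8331, -1.352, -0.0029], 'wrist_force': [1.2104, 0.838, 6.9996], 'gripper_width': 0.4158}
yaw 0.8905350124909828
[0.52198005 0.29083421]
delta [ 59.56 -39.11 -19.33] turn [-0.001 -0.003 -0.   ]
```

Call:
send_rows(delta_pos=[[0,0,-4],[0,0,-9],[0,0,-14],[2,-1.3,-18],[6,-3.9,-19.5],[10.1,-6.6,-19.5],[14.2,-9.3,-19.5],[18.3,-12,-19.5],[22.4,-14.7,-19.5],[26.5,-17.4,-19.5]], angular=[[0,0,0],[0,0,0],[0,0,0],[0,0,0],[0,0,0],[0,0,0],[0,0,0],[0,0,0],[0,0,0],[0,0,0]], fingers=[3,3,3,3,3,3,3,3,3,3])

```text
time: 45.8
eef_pos: [0.4825, -0.101, 0.221]
tool_rot: [-2.834, -1.351, -0.004]
wrist_force: [0.5, -0.0, -0.7]
gripper_width: 0.415
```

```bash
python3 - <<'E'
from h import *
s=st(); to((.522,.2908,.22),.89)
E
```

```text
{'time': 45.8, 'qpos': [-0.4352, 0.3856, 1.7851, 0.0036, 0.9707, -1.3271], 'eef_pos': [0.4825, -0.101, 0.221], 'tool_rot': [-2.8342, -1.3514, -0.0038], 'wrist_force': [0.4845, -0.029, -0.6542], 'gripper_width': 0.4148}
delta [ 32.93 -21.6    0.21] turn [-0.001 -0.003 -0.   ]
```

Call:
send_rows(delta_pos=[[4.1,-2.7,0],[8.2,-5.4,0],[12.3,-8.1,0],[16.4,-10.8,0],[20.5,-13.4,0],[24.6,-16.1,0],[28.7,-18.8,0],[32.9,-21.6,1],[32.9,-21.6,5],[32.9,-21.6,9]], angular=[[0,0,0],[0,0,0],[0,0,0],[0,0,0],[0,0,0],[0,0,0],[0,0,0],[0,0,0],[0,0,0],[0,0,0]], fingers=[3,3,3,3,3,3,3,3,3,3])

```text
time: 46.8
eef_pos: [0.5226, 0.2933, 0.1324]
tool_rot: [-2.832, -1.357, -0.011]
wrist_force: [-0.1, -0.7, 0.0]
gripper_width: 0.414
```

```bash
python3 - <<'E'
from h import *
s=st(); to((.522,.2908,.078),.89)
E
```

```text
{'time': 46.8, 'qpos': [0.3242, 0.6367, 1.6008, 0.0025, 0.8973, -0.5708], 'eef_pos': [0.5226, 0.2933, 0.1324], 'tool_rot': [-2.8323, -1.3566, -0.0111], 'wrist_force': [-0.0883, -0.6747, 0.0032], 'gripper_width': 0.4141}
delta [-0.27  0.1   5.44] turn [ 0.002 -0.007  0.003]
```

Call:
send_rows(delta_pos=[[-0.2,0.1,3],[-0.2,0.1,5.4],[-0.2,0.1,5.4],[-0.2,0.1,5.4],[-0.2,0.1,5.4],[-0.2,0.1,5.4]], angular=[[0,-0.007,0],[0,-0.007,0],[0,-0.007,0],[0,-0.007,0],[0,-0.007,0],[0,-0.007,0]], fingers=[3,3,3,3,3,3])

```text
time: 47.4
eef_pos: [0.5236, 0.2916, 0.0803]
tool_rot: [2.831, 1.356, 0.007]
wrist_force: [0.4, 0.5, -0.9]
gripper_width: 0.415
```

```bash
python3 - <<'E'
from h import *
st(); shot("wrist","w27"); st(); im=np.load("pics/w27.npz")["p"]
c=im[90:290,160:360]; c=(255*(c/255.)**.45).astype(np.uint8)
cv2.imwrite("pics/w27c.png",cv2.resize(c,None,fx=3.9,fy=3.9,interpolation=cv2.INTER_CUBIC))
E
```

```text
{'time': 47.4, 'qpos': [0.3227, 0.7165, 1.6247, -0.0026, 0.7959, -0.5687], 'eef_pos': [0.5236, 0.2916, 0.0803], 'tool_rot': [2.8313, 1.3559, 0.0067], 'wrist_force': [0.4087, 0.4564, -0.9483], 'gripper_width': 0.4148}
{'time': 47.45, 'qpos': [0.3227, 0.7167, 1.625, -0.0026, 0.7959, -0.5687], 'eef_pos': [0.5234, 0.2915, 0.0801], 'tool_rot': [2.8313, 1.3559, 0.006], 'wrist_force': [0.1776, 0.2185, 0.7471], 'gripper_width': 0.4142}
```

View pics/w27c.png

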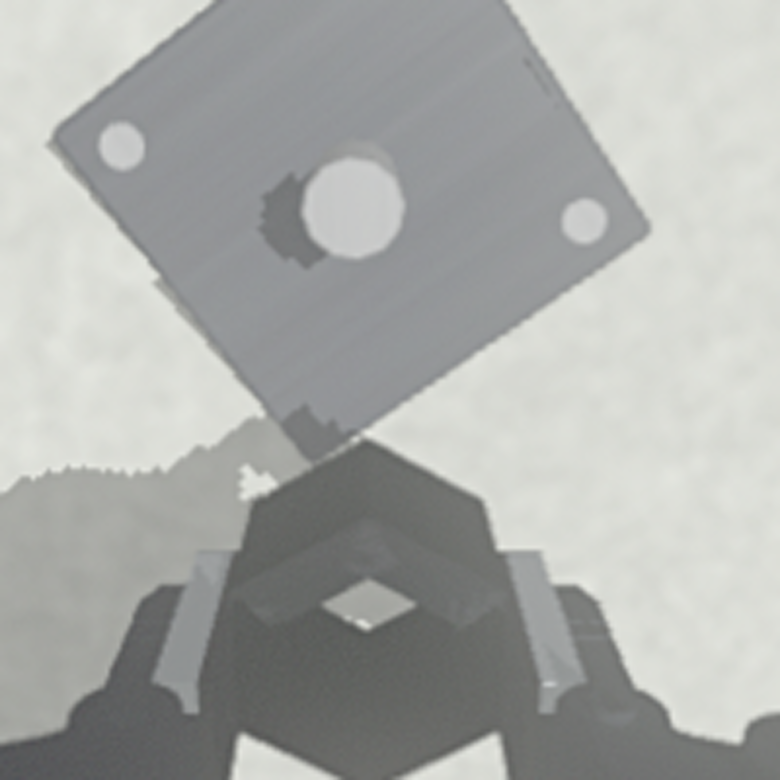

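```bash
python3 - <<'E'
from h import *
g=fit("w27",[0.5236,0.2916,0.0803],[2.8313,1.3559,.0067],.0096,[(368,518),(505,594),(232,594),(500,733),(238,733)],[(366,438),(484,501),(251,501)],(353,207))
to((*g[:2],.082),.89)
E
```

```text
top [[0.8, -1.2], [0.6, -0.8], [1.2, -0.9], [0.8, -0.4], [1.2, -0.5]] bot [[0.5, -1.2], [0.9, -1.1], [0.6, -1.2]]
c [ 0.81 -0.97] pin [ -1.42 -55.87]
target TCP [0.4794 0.3243 0.0801]
delta [-0.21 -5.48 -0.21] turn [ 0.004 -0.002  0.003]
```

Call:
send_rows(delta_pos=[[-0.2,-2.5,-0.2],[-0.2,-4.5,-0.2],[-0.2,-5.5,-0.2],[-0.2,-5.5,-0.2],[-0.2,-5.5,-0.2],[-0.2,-5.5,-0.2],[-0.2,-5.5,-0.2]], angular=[[0,0,0],[0,0,0],[0,0,0],[0,0,0],[0,0,0],[0,0,0],[0,0,0]], fingers=[3,3,3,3,3,3,3])

```text
time: 48.15
eef_pos: [0.4802, 0.3241, 0.0819]
tool_rot: [2.832, 1.355, 0.007]
wrist_force: [0.6, 0.2, -1.1]
gripper_width: 0.414
```

```bash
python3 - <<'E'
from h import *
st(); to((.4794,.3243,.059),.89)
E
```

```text
{'time': 48.15, 'qpos': [0.402, 0.696, 1.6765, -0.0032, 0.7645, -0.488], 'eef_pos': [0.4802, 0.3241, 0.0819], 'tool_rot': [2.8318, 1.3546, 0.007], 'wrist_force': [0.6179, 0.1837, -1.0959], 'gripper_width': 0.4139}
delta [-0.04 -0.09  2.29] turn [ 0.004 -0.003  0.002]
```

Call:
send_rows(delta_pos=[[0,-0.1,0.4],[0,-0.1,0.8],[0,-0.1,1.1],[0,-0.1,1.4],[0,-0.1,1.7],[0,-0.1,2.0],[0,-0.1,2.3],[0,-0.1,2.3],[0,-0.1,2.3],[0,-0.1,2.3]], angular=[[0,0,0],[0,0,0],[0,0,0],[0,0,0],[0,0,0],[0,0,0],[0,0,0],[0,0,0],[0,0,0],[0,0,0]], fingers=[3,3,3,3,3,3,3,3,3,3])

```text
time: 49.15
eef_pos: [0.4796, 0.3247, 0.059]
tool_rot: [2.832, 1.355, 0.007]
wrist_force: [-0.1, -0.8, -0.2]
gripper_width: 0.418
```

Call:
send_rows(delta_pos=[[0,0,0],[0,0,0],[0,0,0],[0,0,0],[0,0,0]], angular=[[0,0,0],[0,0,0],[0,0,0],[0,0,0],[0,0,0]], fingers=[4.2,4.5,5,5,5])

```text
time: 49.65
eef_pos: [0.4797, 0.3248, 0.0591]
tool_rot: [2.832, 1.355, 0.008]
wrist_force: [-1.1, 0.2, -0.1]
gripper_width: 0.587
```

```bash
python3 - <<'E'
from h import *
s=st(); shot("side","s28",(200,80,290,180),6);shot("wrist","w28",(160,90,360,290),3.9)
to((.4794,.3243,.038),.89)
E
```

```text
{'time': 49.65, 'qpos': [0.4035, 0.7335, 1.6851, -0.0034, 0.718, -0.4862], 'eef_pos': [0.4797, 0.3248, 0.0591], 'tool_rot': [2.8318, 1.3545, 0.0078], 'wrist_force': [-1.0922, 0.2161, -0.0819], 'gripper_width': 0.5872}
delta [-0.06 -0.    2.11] turn [ 0.004 -0.003  0.002]
```

View pics/s28.png

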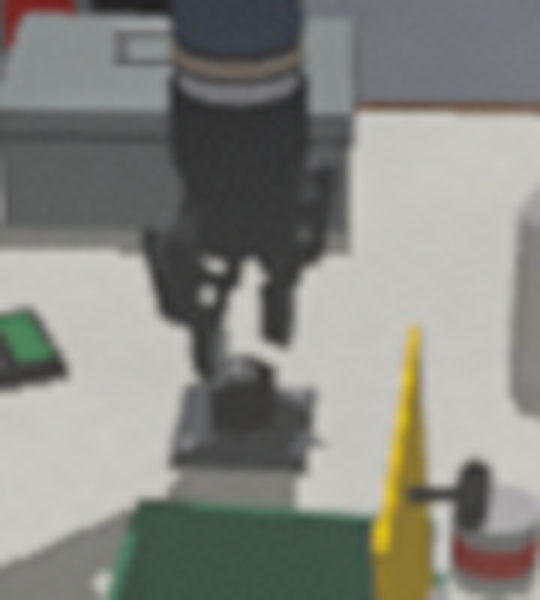

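View pics/w28.png

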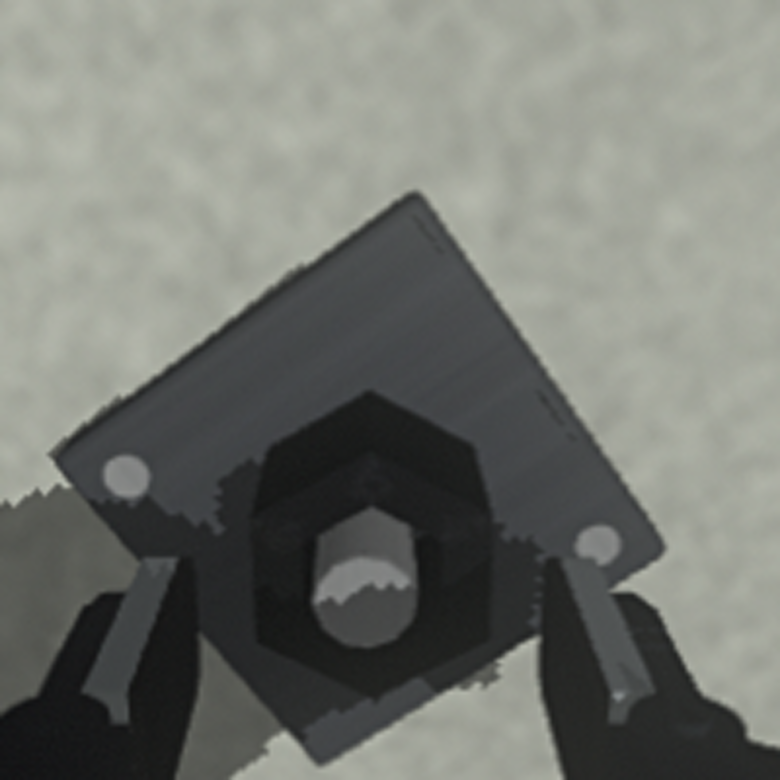

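Call:
send_rows(delta_pos=[[0,0,1],[0,0,2.1],[0,0,2.1],[0,0,2.1],[0,0,2.1],[0,0,2.1],[0,0,2.1],[0,0,2.1]], angular=[[0,0,0],[0,0,0],[0,0,0],[0,0,0],[0,0,0],[0,0,0],[0,0,0],[0,0,0]], fingers=[5,5,5,3,3,3,3,3])

```text
time: 50.55
eef_pos: [0.4798, 0.3248, 0.0382]
tool_rot: [2.832, 1.355, 0.008]
wrist_force: [0.7, 0.5, 0.0]
gripper_width: 0.417
```

```bash
python3 - <<'E'
from h import *
s=st(); p=bx(-.015,.035); print(p); to((*p,.18),.89)
E
```

```text
{'time': 50.55, 'qpos': [0.4034, 0.7687, 1.6903, -0.0036, 0.6774, -0.4861], 'eef_pos': [0.4798, 0.3248, 0.0382], 'tool_rot': [2.8318, 1.3546, 0.0081], 'wrist_force': [0.7028, 0.4673, 0.0057], 'gripper_width': 0.4168}
[0.4916795 0.0692315]
delta [-19.1   17.02 -14.17] turn [ 0.004 -0.004  0.002]
```

Call:
send_rows(delta_pos=[[0,0,-4],[0,0,-9],[-1,1,-13],[-4.2,3.7,-14],[-7.5,6.7,-14],[-10.8,9.6,-14],[-14.1,12.6,-14],[-17.4,15.5,-14],[-19.1,17,-14],[-19.1,17,-14]], angular=[[0,0,0],[0,0,0],[0,0,0],[0,0,0],[0,0,0],[0,0,0],[0,0,0],[0,0,0],[0,0,0],[0,0,0]], fingers=[3,3,3,3,3,3,3,3,3,3])

```text
time: 51.55
eef_pos: [0.492, 0.0666, 0.1786]
tool_rot: [2.834, 1.348, 0.009]
wrist_force: [-0.5, 0.1, -0.9]
gripper_width: 0.411
```

Call:
send_rows(delta_pos=[[0,0,0],[0,0,0],[0,0,0]], angular=[[0,0,0],[0,0,0],[0,0,0]], fingers=[3,3,3])

```text
time: 51.85
eef_pos: [0.4918, 0.0677, 0.1786]
tool_rot: [2.833, 1.35, 0.009]
wrist_force: [0.9, 0.5, -0.8]
gripper_width: 0.414
```

```bash
python3 - <<'E'
from h import *
s=st(); p=bx(-.015,.035); print(p); to((*p,.034),.89); shot("wrist","w29")
E
```

```text
{'time': 51.85, 'qpos': [-0.0888, 0.4548, 1.8229, 0.0002, 0.8575, -0.9783], 'eef_pos': [0.4918, 0.0677, 0.1786], 'tool_rot': [2.8332, 1.3501, 0.0088], 'wrist_force': [0.903, 0.5078, -0.7719], 'gripper_width': 0.4139}
[0.4916795 0.0692315]
delta [ 0.06 -0.18 14.46] turn [ 0.005 -0.004 -0.001]
```

View pics/w29.png

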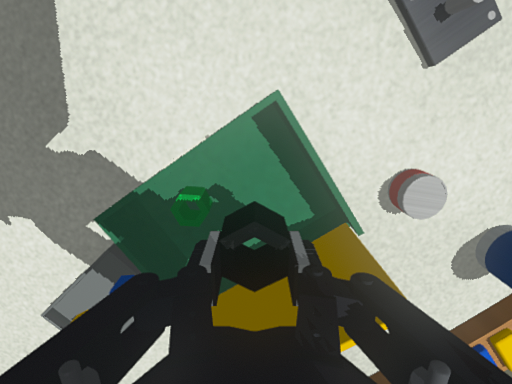

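Call:
send_rows(delta_pos=[[0,-0.2,4],[0,-0.2,8],[0,-0.2,12],[0,-0.2,14.3],[0,-0.2,14.3],[0,-0.2,14.3],[0,-0.2,14.3],[0,-0.2,14.3],[0,-0.2,14.3]], angular=[[0,0,0],[0,0,0],[0,0,0],[0,0,0],[0,0,0],[0,0,0],[0,0,0],[0,0,0],[0,0,0]], fingers=[3,3,3,3,3,4.2,4.8,4.8,4.8])

```text
time: 52.8
eef_pos: [0.4919, 0.0689, 0.0368]
tool_rot: [2.832, 1.35, 0.012]
wrist_force: [0.1, 0.4, 0.2]
gripper_width: 0.561
```

Call:
send_rows(delta_pos=[[0,0,-2],[0,0,-5],[0,0,-10],[0,0,-15],[0,0,-20],[0,0,-22],[0,0,-22]], angular=[[0,0,0],[0,0,0],[0,0,0],[0,0,0],[0,0,0],[0,0,0],[0,0,0]], fingers=[4.8,4.8,4.8,5,5.5,5.5,5.5])

```text
time: 53.5
eef_pos: [0.492, 0.0689, 0.2613]
tool_rot: [2.827, 1.348, 0.026]
wrist_force: [0.9, 1.1, -0.2]
gripper_width: 0.64
```

```bash
python3 - <<'E'
from h import *
s=st(); shot("wrist","w30"); shot("side","s30"); shot("scene","c30")
im=np.load("pics/w30.npz")["p"]; cv2.imwrite("pics/w30.png",(255*(im/255.)**.6).astype(np.uint8))
E
```

```text
{'time': 53.5, 'qpos': [-0.0862, 0.3271, 1.7407, 0.0001, 1.0546, -0.976], 'eef_pos': [0.492, 0.0689, 0.2613], 'tool_rot': [2.827, 1.3478, 0.026], 'wrist_force': [0.8991, 1.0845, -0.216], 'gripper_width': 0.6396}
```

View pics/w30.png

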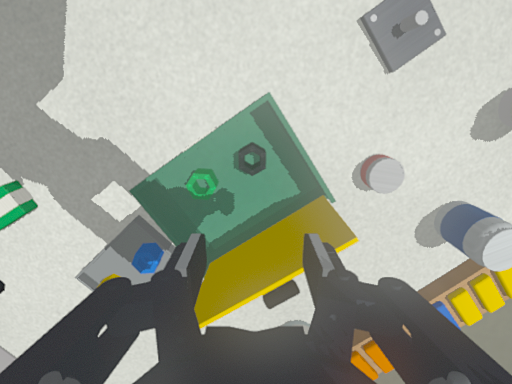

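View pics/s30.png

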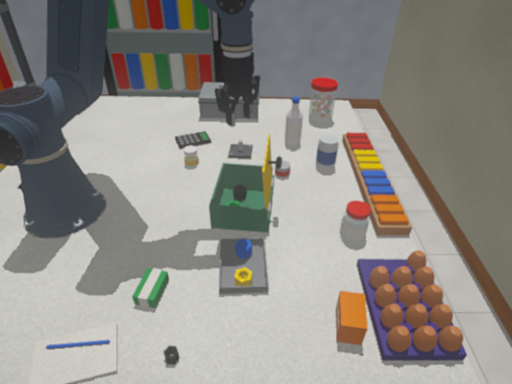

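```bash
python3 - <<'E'
from h import *
s=st(); to((.603,.0228,.286),np.pi/2-.09)
E
```

```text
{'time': 53.65, 'qpos': [-0.0864, 0.3341, 1.7465, 0.0001, 1.0536, -0.9759], 'eef_pos': [0.4889, 0.0691, 0.2562], 'tool_rot': [2.8326, 1.3501, 0.0101], 'wrist_force': [0.0284, -0.3484, 0.3378], 'gripper_width': 0.6452}
delta [ 3.6  11.8  -2.89] turn [ 0.007 -0.002 -0.591]
```

Call:
send_rows(delta_pos=[[0,0,-3],[1,3.5,-4],[2,7,-4],[3,10.5,-3.5],[3.6,11.8,-2.9],[3.6,11.8,-2.9],[3.6,11.8,-2.9],[3.6,11.8,-2.9],[3.6,11.8,-2.9]], angular=[[0,0,-0.1],[0,0,-0.2],[0,0,-0.35],[0,0,-0.5],[0,0,-0.59],[0,0,-0.59],[0,0,-0.59],[0,0,-0.59],[0,0,-0.59]], fingers=[6,6,6,6,6,6,6,6,6])

```text
time: 54.55
eef_pos: [0.602, 0.0233, 0.2861]
tool_rot: [2.317, 2.115, 0.007]
wrist_force: [-0.2, -0.5, 0.0]
gripper_width: 0.702
```

```bash
python3 - <<'E'
from h import *
s=st(); to((.6035,.0228,.1547),np.pi/2-.09); shot("wrist","w31")
E
```

```text
{'time': 54.55, 'qpos': [-0.1468, 0.4512, 1.4485, 0.0006, 1.2354, -1.6264], 'eef_pos': [0.602, 0.0233, 0.2861], 'tool_rot': [2.3171, 2.1145, 0.0071], 'wrist_force': [-0.1807, -0.4657, 0.0001], 'gripper_width': 0.7018}
delta [-0.04  0.07 13.15] turn [ 0.006 -0.    -0.001]
```

View pics/w31.png

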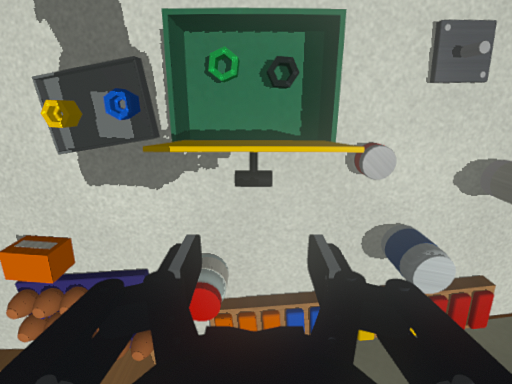

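Call:
send_rows(delta_pos=[[0,0.1,4],[0,0.1,8],[0,0.1,11],[0,0.1,13.1],[0,0.1,13.1],[0,0.1,13.1],[0,0.1,13.1],[0,0.1,13.1],[0,0.1,13.1],[0,0.1,13.1]], angular=[[0,0,0],[0,0,0],[0,0,0],[0,0,0],[0,0,0],[0,0,0],[0,0,0],[0,0,0],[0,0,0],[0,0,0]], fingers=[6,6,6,6,6,3,3,3,3,3], newtons=40)

```text
time: 55.6
eef_pos: [0.6054, 0.0222, 0.1573]
tool_rot: [2.313, 2.112, 0.01]
wrist_force: [-0.5, -5.1, 5.7]
gripper_width: 0.404
```

```bash
python3 - <<'E'
from h import *
s=st(); shot("side","s32",(180,80,330,260),4)
E
```

```text
{'time': 55.6, 'qpos': [-0.1473, 0.6075, 1.5699, -0.0009, 0.9532, -1.6267], 'eef_pos': [0.6054, 0.0222, 0.1573], 'tool_rot': [2.3134, 2.1121, 0.0099], 'wrist_force': [-0.4689, -5.1056, 5.7293], 'gripper_width': 0.4043}
```

View pics/s32.png

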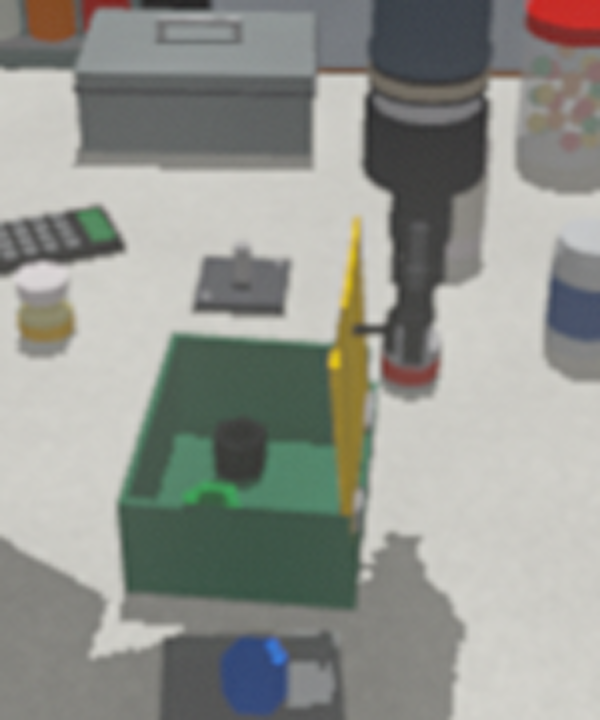

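Call:
send_rows(delta_pos=[[0,-0.5,-0.1],[0,-1.6,-0.3],[0,-2.7,-0.4],[0,-3.8,-0.3],[0,-4.8,-0.2],[0,-5.9,0.1],[0,-6.9,0.4],[0,-7.9,0.9],[0,-8.9,1.5],[0,-8.9,1.5]], angular=[[0,0,0],[0,0,0],[0,0,0],[0,0,0],[0,0,0],[0,0,0],[0,0,0],[0,0,0],[0,0,0],[0,0,0]], fingers=[3,3,3,3,3,3,3,3,3,3])

```text
time: 56.65
eef_pos: [0.5136, 0.0308, 0.1415]
tool_rot: [2.316, 2.115, 0.006]
wrist_force: [-2.4, -3.2, 8.0]
gripper_width: 0.405
```

```bash
python3 - <<'E'
from h import *
s=st(); shot("side","s33",(180,80,330,260),4); to((.4705,.0349,.078),np.pi/2-.09)
E
```

```text
{'time': 56.65, 'qpos': [-0.1572, 0.5362, 1.809, -0.0012, 0.7897, -1.6364], 'eef_pos': [0.5136, 0.0308, 0.1415], 'tool_rot': [2.3156, 2.1146, 0.0055], 'wrist_force': [-2.3953, -3.1591, 7.9675], 'gripper_width': 0.4047}
delta [ 0.03 -4.39  6.33] turn [ 0.006  0.001 -0.001]
```

View pics/s33.png

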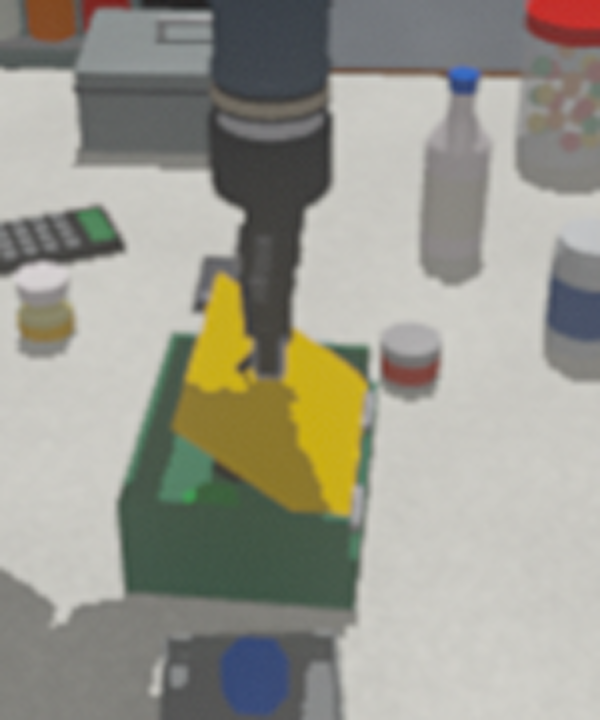

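Call:
send_rows(delta_pos=[[0,-0.8,0.6],[0,-1.7,1.4],[0,-2.4,2.3],[0,-3.0,3.2],[0,-3.6,4.2],[0,-4.0,5.2],[0,-4.4,6.0],[0,-4.4,6.4],[0,-4.4,6.5],[0,-4.4,6.5]], angular=[[0,0,0],[0,0,0],[0,0,0],[0,0,0],[0,0,0],[0,0,0],[0,0,0],[0,0,0],[0,0,0],[0,0,0]], fingers=[3,3,3,3,3,3,3,3,3,3])

```text
time: 57.7
eef_pos: [0.468, 0.0351, 0.0813]
tool_rot: [2.316, 2.117, 0.003]
wrist_force: [-9.3, -3.3, 51.0]
gripper_width: 0.403
```

```bash
python3 - <<'E'
from h import *
s=st(); shot("side","s34",(180,80,330,260),4); to((.4705,.0349,.078),np.pi/2-.09)
E
```

```text
{'time': 57.7, 'qpos': [-0.1634, 0.6134, 1.9557, -0.0015, 0.5681, -1.6428], 'eef_pos': [0.468, 0.0351, 0.0813], 'tool_rot': [2.3163, 2.1165, 0.0033], 'wrist_force': [-9.3305, -3.3392, 51.0449], 'gripper_width': 0.4027}
delta [0.   0.25 0.33] turn [ 0.004  0.001 -0.   ]
```

View pics/s34.png

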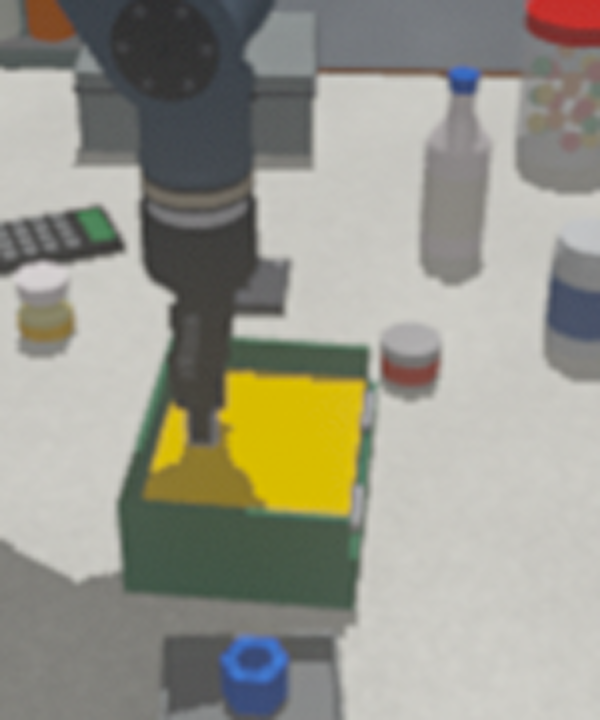

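Call:
send_rows(delta_pos=[[0,0,0],[0,0,0],[0,0,0],[0,0,0],[0,0,-3],[0,0,-8],[0,0,-13],[0,0,-16],[0,0,-16],[0,0,-16]], angular=[[0,0,0],[0,0,0],[0,0,0],[0,0,0],[0,0,0],[0,0,0],[0,0,0],[0,0,0],[0,0,0],[0,0,0]], fingers=[3,5.5,5.5,5.5,6,6,6,7,7,7], newtons=30)

```text
time: 58.75
eef_pos: [0.4665, 0.0357, 0.2408]
tool_rot: [2.317, 2.117, 0.002]
wrist_force: [-0.5, -0.1, 0.3]
gripper_width: 0.823
```

```bash
python3 - <<'E'
from h import *
s=st(); shot("side","s35"); crop("s35","s35c",(180,80,330,260),4); shot("wrist","w35"); to((.62,.2,.2),np.pi/2-.09)
E
```

```text
{'time': 58.75, 'qpos': [-0.1628, 0.3227, 1.8214, -0.0007, 0.9945, -1.6433], 'eef_pos': [0.4665, 0.0357, 0.2408], 'tool_rot': [2.3171, 2.1175, 0.0022], 'wrist_force': [-0.4784, -0.0628, 0.3481], 'gripper_width': 0.8232}
delta [17.75 13.9   3.93] turn [-0.     0.001 -0.   ]
```

View pics/s35c.png

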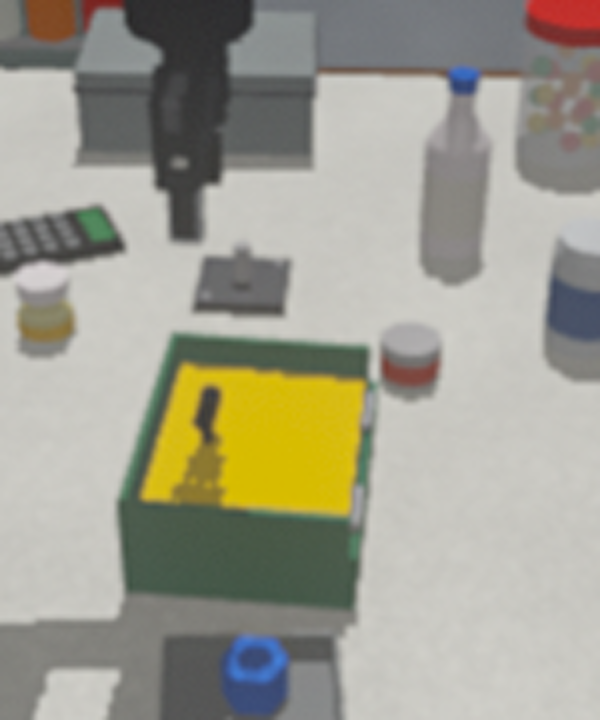

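View pics/w35.png

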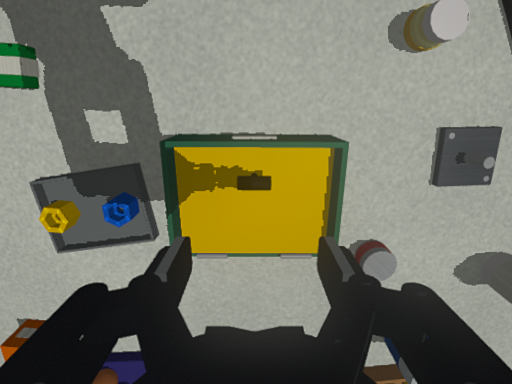

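```bash
python3 - <<'E'
from h import *
a=np.load("pics/side0.npz")["p"][165:225,205:275]; b=np.load("pics/s35.npz")["p"][165:225,205:275]
cv2.imwrite("pics/cmp.png",cv2.resize(np.hstack([a,b]),None,fx=5.5,fy=5.5,interpolation=cv2.INTER_CUBIC))
E
```

```text
(no output)
```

View pics/cmp.png

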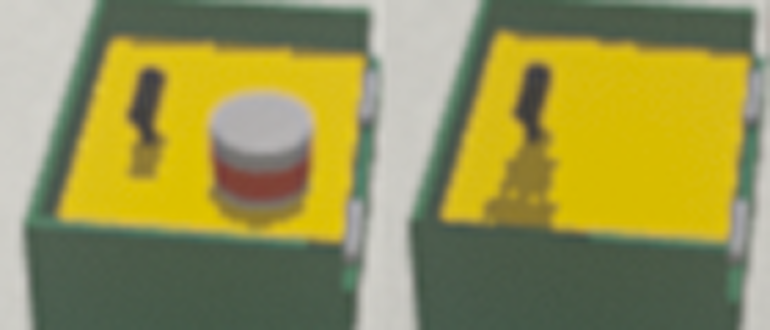

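```bash
python3 - <<'E'
from h import *
import math
for th in [0,.03,.06,.1]:
    out=[]
    for (x,z,y) in [(.105,.0305,0),(.138,.0025,.085)]:
        r=math.hypot(x,z);a=math.atan2(z,x)+th
        p=bx(.07-r*math.cos(a),y); out.append(proj("side0",(*p,.0505+r*math.sin(a))).round(2))
    print(th,out)
E
```

```text
0 [array([231.25, 182.  ]), array([225.01, 172.03])]
0.03 [array([231.56, 181.1 ]), array([225.  , 170.89])]
0.06 [array([231.91, 180.21]), array([225.03, 169.75])]
0.1 [array([232.44, 179.04]), array([225.14, 168.24])]
```

```bash
python3 - <<'E'
from h import *
st(); p=bx(-.045,-.035); print(p); to((*p,.075),np.pi/2-.09)
E
```

```text
{'time': 58.85, 'qpos': [-0.163, 0.325, 1.8227, -0.0008, 0.9944, -1.6433], 'eef_pos': [0.4657, 0.0357, 0.2394], 'tool_rot': [2.3191, 2.1192, -0.0013], 'wrist_force': [-0.1298, 0.0736, -0.6332], 'gripper_width': 0.8156}
[0.4553725 0.0022825]
delta [-3.41 -0.72 16.45] turn [-0.     0.001 -0.   ]
```

Call:
send_rows(delta_pos=[[-3.4,-0.7,3],[-3.4,-0.7,7],[-3.4,-0.7,11],[-3.4,-0.7,14],[-3.4,-0.7,16],[-3.4,-0.7,16.8],[-3.4,-0.7,17.1],[-3.4,-0.7,17.4],[-3.4,-0.7,17.6],[-3.4,-0.7,17.6]], angular=[[0,0,0],[0,0,0],[0,0,0],[0,0,0],[0,0,0],[0,0,0],[0,0,0],[0,0,0],[0,0,0],[0,0,0]], fingers=[3,1,0.2,0.2,0.2,0.2,0.2,0.2,0.2,0.2])

```text
time: 59.85
eef_pos: [0.4531, 0.0029, 0.0666]
tool_rot: [-2.316, -2.119, 0.005]
wrist_force: [-7.2, -0.3, 31.4]
gripper_width: 0.025
```

```bash
python3 - <<'E'
from h import *
st()
E
```

```text
{'time': 59.85, 'qpos': [-0.2403, 0.6366, 1.997, -0.0024, 0.5116, -1.7198], 'eef_pos': [0.4531, 0.0029, 0.0666], 'tool_rot': [-2.3164, -2.1186, 0.0047], 'wrist_force': [-7.1889, -0.2741, 31.3785], 'gripper_width': 0.0252}
```

Call:
send_rows(delta_pos=[[0,0,-3],[0,0,-8],[0,0,-13],[4,4,-14],[8,8,-14],[12,11,-14],[16,13,-14],[20,15,-14],[21,15.3,-14],[21,15.3,-14]], angular=[[0,0,0],[0,0,0],[0,0,0],[0,0,0],[0,0,0],[0,0,0],[0,0,0],[0,0,0],[0,0,0],[0,0,0]], fingers=[0.2,0.2,3,7,7,7,7,7,7,7])

```text
time: 60.85
eef_pos: [0.6247, 0.2005, 0.2058]
tool_rot: [-2.313, -2.123, 0.004]
wrist_force: [-0.6, -0.1, -0.2]
gripper_width: 0.82
```

```bash
python3 - <<'E'
from h import *
st(); shot("wrist","w36"); shot("side","s36"); to((.6195,.1995,.026),np.pi/2-.09)
b=np.load("pics/s36.npz")["p"][165:225,205:275]; a=np.load("pics/side0.npz")["p"][165:225,205:275]
cv2.imwrite("pics/cmp2.png",cv2.resize(np.hstack([a,b]),None,fx=5.5,fy=5.5,interpolation=cv2.INTER_CUBIC))
E
```

```text
{'time': 60.85, 'qpos': [0.1405, 0.6137, 1.3852, 0.0003, 1.1463, -1.3447], 'eef_pos': [0.6247, 0.2005, 0.2058], 'tool_rot': [-2.313, -2.1226, 0.0044], 'wrist_force': [-0.6135, -0.1474, -0.2446], 'gripper_width': 0.8196}
delta [ 0.17 -0.3  17.97] turn [-0.006  0.002  0.001]
```

View pics/cmp2.png

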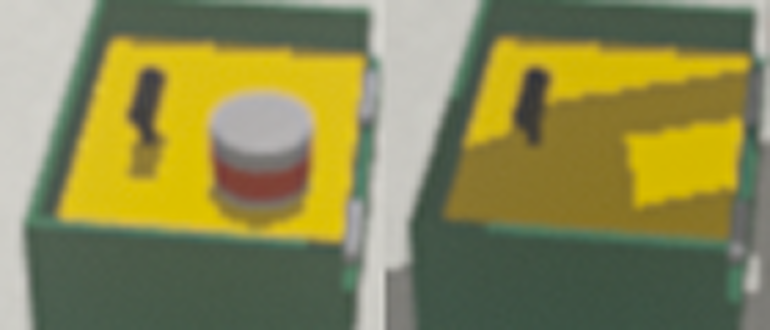

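View pics/w36.png

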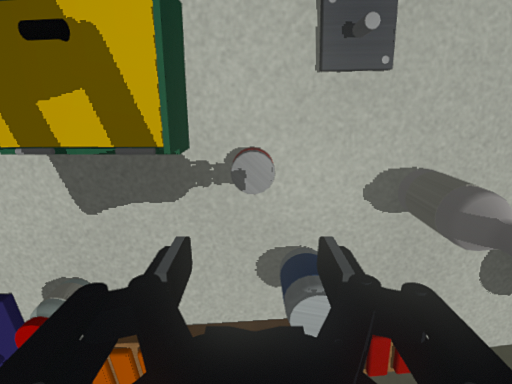

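```bash
python3 - <<'E'
from h import *
p=pix("w36",254,172,.036); print(p, pix("w4",256,177,.036)); to((p[0],p[1],.026))
E
```

```text
[0.61874679 0.20152781 0.036     ] [0.61737186 0.20173514 0.036     ]
delta [ 0.37 -0.39 17.97] turn None
```

Call:
send_rows(delta_pos=[[0.2,-0.4,5],[0.2,-0.4,10],[0.2,-0.4,14],[0.2,-0.4,17],[0.2,-0.4,17.9],[0.2,-0.4,17.9],[0.2,-0.4,17.9],[0.2,-0.4,17.9],[0.2,-0.4,17.9],[0.2,-0.4,17.9]], angular=[[0,0,0],[0,0,0],[0,0,0],[0,0,0],[0,0,0],[0,0,0],[0,0,0],[0,0,0],[0,0,0],[0,0,0]], fingers=[7,7,7,7,7,7,4,4,4,4])

```text
time: 61.95
eef_pos: [0.6202, 0.1999, 0.0291]
tool_rot: [-2.317, -2.121, 0.003]
wrist_force: [-0.6, -0.6, 7.3]
gripper_width: 0.573
```

```bash
python3 - <<'E'
from h import *
st(); p=bx(.022,-.025); print(p); to((*p,.15),np.pi/2-.09)
E
```

```text
{'time': 61.95, 'qpos': [0.141, 0.8429, 1.4927, -0.0014, 0.8076, -1.3404], 'eef_pos': [0.6202, 0.1999, 0.0291], 'tool_rot': [-2.3174, -2.121, 0.003], 'wrist_force': [-0.582, -0.608, 7.2957], 'gripper_width': 0.5733}
[0.5230101 0.0060832]
delta [-20.18  -7.99 -12.05] turn [-0.001  0.001  0.002]
```

Call:
send_rows(delta_pos=[[0,0,-4],[0,0,-9],[0,0,-13],[-4.5,-1.8,-14],[-9,-3.6,-14],[-13.5,-5.4,-14],[-18,-7.1,-14],[-20,-8,-14],[-20,-8,-14],[-20,-8,-14]], angular=[[0,0,0],[0,0,0],[0,0,0],[0,0,0],[0,0,0],[0,0,0],[0,0,0],[0,0,0],[0,0,0],[0,0,0]], fingers=[4,4,4,4,4,4,4,4,4,4])

```text
time: 62.95
eef_pos: [0.5234, 0.0078, 0.1701]
tool_rot: [2.318, 2.119, -0.001]
wrist_force: [0.4, 1.1, -0.2]
gripper_width: 0.568
```

```bash
python3 - <<'E'
from h import *
st(); p=bx(.022,-.025); to((*p,.084),np.pi/2-.09); shot("wrist","w37")
E
```

```text
{'time': 62.95, 'qpos': [-0.1983, 0.5003, 1.7604, -0.0012, 0.8807, -1.6784], 'eef_pos': [0.5234, 0.0078, 0.1701], 'tool_rot': [2.3185, 2.1189, -0.001], 'wrist_force': [0.4412, 1.098, -0.213], 'gripper_width': 0.568}
delta [-0.17 -0.03  8.61] turn [0.    0.001 0.   ]
```

View pics/w37.png

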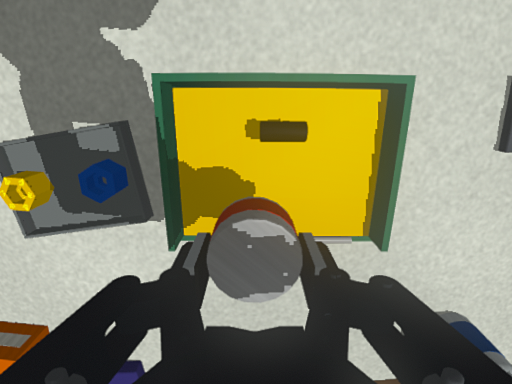

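Call:
send_rows(delta_pos=[[0,0,4],[0,0,7],[0,0,8.2],[0,0,8.6],[0,0,8.6],[0,0,8.6],[0,0,8.6],[0,0,8.6]], angular=[[0,0,0],[0,0,0],[0,0,0],[0,0,0],[0,0,0],[0,0,0],[0,0,0],[0,0,0]], fingers=[4,4,4,4,4,4,4,4])

```text
time: 63.8
eef_pos: [0.5244, 0.0081, 0.085]
tool_rot: [2.316, 2.119, 0.001]
wrist_force: [0.9, -0.7, -1.1]
gripper_width: 0.574
```

Call:
send_rows(delta_pos=[[0,0,0],[0,0,0],[0,0,0],[0,0,-1],[0,0,-5],[0,0,-10],[0,0,-15],[0,0,-20],[0,0,-20],[0,0,-20]], angular=[[0,0,0],[0,0,0],[0,0,0],[0,0,0],[0,0,0],[0,0,0],[0,0,0],[0,0,0],[0,0,0],[0,0,0]], fingers=[5.5,6.5,6.5,6.5,6.5,6.5,6.5,6.5,6.5,6.5])

```text
time: 64.8
eef_pos: [0.5243, 0.0084, 0.287]
tool_rot: [2.313, 2.117, 0.005]
wrist_force: [-0.4, -0.4, -0.6]
gripper_width: 0.76
```

```bash
python3 - <<'E'
from h import *
st(); shot("wrist","w38"); shot("side","s38"); shot("scene","c38");
b=np.load("pics/s38.npz")["p"][165:225,205:275]; a=np.load("pics/side0.npz")["p"][165:225,205:275]
cv2.imwrite("pics/cmp3.png",cv2.resize(np.hstack([a,b]),None,fx=5.5,fy=5.5,interpolation=cv2.INTER_CUBIC))
E
```

```text
{'time': 64.8, 'qpos': [-0.1967, 0.339, 1.6363, -0.0011, 1.1598, -1.6787], 'eef_pos': [0.5243, 0.0084, 0.287], 'tool_rot': [2.3132, 2.1172, 0.0048], 'wrist_force': [-0.4204, -0.4447, -0.6275], 'gripper_width': 0.76}
```

View pics/cmp3.png

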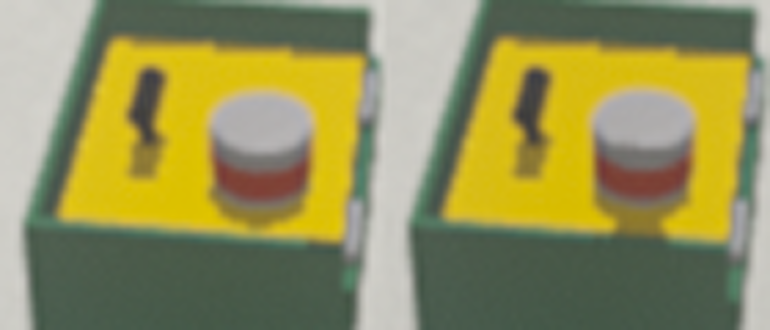

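View pics/w38.png

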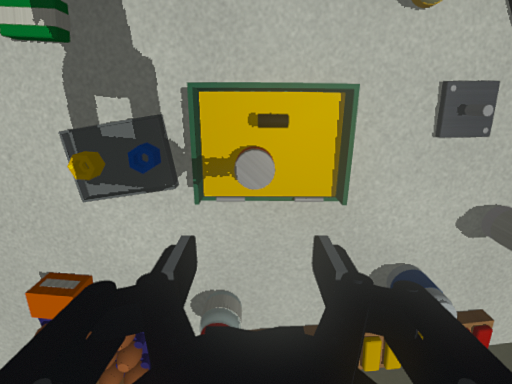

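View pics/s38.png

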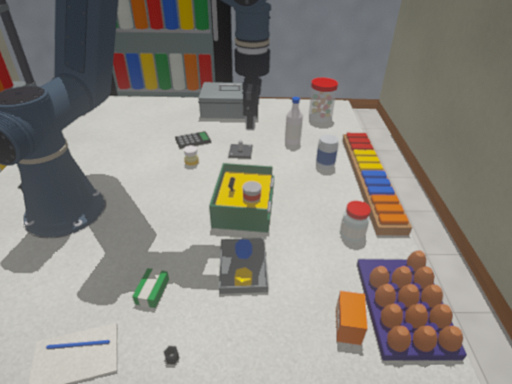

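```bash
python3 - <<'E'
from h import *
st(); print(manip.finish_job())
E
```

```text
{'time': 64.95, 'qpos': [-0.1969, 0.3438, 1.6396, -0.0011, 1.1596, -1.6786], 'eef_pos': [0.5227, 0.0087, 0.2835], 'tool_rot': [-2.3172, -2.1205, 0.0025], 'wrist_force': [0.4138, -0.0333, -0.0163], 'gripper_width': 0.7596}
the job is handed in; nothing more can be done
None
```

The job is done and was handed in at about 65 s; no verdict was reported.

- **Tin and flap:** The tin went onto the open counter first. Then I lifted the flap to about 1.5 rad and let it go.
- **Sorting:** There was no red bushing, so I passed over it.

| Bushing (in order tried) | On the gauge pin | Placed in |
|---|---|---|
| Yellow | stopped part-way | grey tray |
| Green | dropped to the base | lower tier |
| Blue | stopped part-way | grey tray |
| Black (the larger of two) | dropped to the base | lower tier |

- **Closing:** I shut the flap over the two clear bushings and put the tin back on it.
- **Last checks:** The pictures show the flap level as at the start, the tin upright between the handle and the hinge, yellow and blue in the tray, and the other goods where they were. Green and black can't be seen under the shut flap. They were flat on the lower-tier floor just before I closed it.
- **Things that went off plan:**
  - The first closing left the flap about 0.03 rad up, so I pressed it down and a new picture then matched the start.
  - The fingers touched the box wall with about 23 N while setting green down.
  - Blue was knocked aside by itself partway through, so I measured its position again before picking it up.

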